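Open the safety-capped reagent jar

TASK

Take the safety cap off the reagent jar that stands in the bench holder: squeeze its two side tabs in together, turn the cap anticlockwise until you feel it come up against its stop, lift it straight off without forcing it, and set it down (do not drop it) the same way up in the shallow tray. Do not strain the cap or the jar's neck, and leave the other things on the bench where they are.

Things in the scene. Friction and masses are not known exactly. Their poses are not given: they have to be found in the camera images.
- jar: White plastic jar, 72 mm diameter, clamped in a steel bench holder (base 110 x 110 mm, jaws up to 64 mm high at its +x and -x sides); neither can move. Origin: centre of the holder's underside, on the table; z up along the jar's axis. A neck of 24 mm diameter stands 32 mm above the shoulder. The closed cap's axes are those of the jar within 3 degrees.
- jar_shoulder (a point): Point on the jar's axis at the flat shoulder, 105 mm above the jar's origin. Four stop posts stand on the shoulder, 7 mm high, 23 to 28 mm from the axis, one close on either side of each tab of the closed cap: they block a tab that is not squeezed in by about 4 mm.
- cap: Grey plastic safety cap on that jar, loose, about 85 g, 42 mm diameter (ribbed skirt), 36 mm high. Origin: centre of its underside, 107 mm above the jar's origin when closed; z up through its top. Two sprung tabs stand out of the skirt at +y and -y, 54 mm over both. Squeeze with about 15 N a side, never over 50 N for both together. Forces between cap and jar must add up to less than 30 N.
- cap_tabs (a point): Point on the cap's axis midway between its tabs, 16 mm above its underside. Each tab is 16 mm wide (along x) and reaches from 0.5 to 32 mm above the underside; its flat outer face is 27 mm from the axis. Both must be in at once: a grip 1 mm or more off centre leaves one locked. Keep fingertips at least 7 mm above the cap's underside, clear of the posts.
- cap_top (a point): Centre of the cap's top, 36 mm above its underside. The cap opens anticlockwise seen from above. It meets a firm stop after 37 to 83 degrees, different each time, hidden inside; it lifts only within 6 degrees of that stop, before that it is held after 1 mm. Turn against the stop with no more than 0.15 N m, ease back until it no longer rubs (the gripper gives some degrees), lift 35 mm to clear the neck.
- tab_a (a joint): Travel of the cap's +y tab, in m: 0 out, 0.005 fully squeezed in, against a firm end. Its spring pushes back 3.6 N at 0 and 8.1 N fully in (0.9 N per mm).
- tab_b (a joint): Travel of the cap's -y tab, in m: 0 out, 0.005 fully squeezed in, against a firm end. Same spring as the other.
- tray: Shallow aluminium tray, 170 (x) x 150 (y) mm, 14 mm high, walls and floor 4 mm thick; it cannot move. Origin: centre of its underside, on the table. Empty.
- plain_jar: Bystander: white jar with a plain round screw cap without tabs, 68 mm diameter, 125 mm high, loose. Origin: centre of its underside.
- amber_bottle: Bystander: amber glass bottle, 56 mm diameter, 130 mm high, loose. Origin: centre of its underside.
- petri_dish: Bystander: low glass dish, 84 mm diameter, 18 mm high, loose. Origin: centre of its underside.
- scoop: Bystander: metal spoon, about 200 mm long, lying flat, loose.
- stopper: Bystander: cork stopper, 34 mm diameter, 30 mm high, loose. Origin: centre of its underside.
- beaker: Bystander: glass beaker, 70 mm diameter, 85 mm high, loose. Origin: centre of its underside.
- flask: Bystander: conical glass flask, 80 mm diameter at the foot, 112 mm high, loose. Origin: centre of its underside.
Things that resemble listed ones, but are neither listed nor needed, are in the scene too. There is more than one size of the tray; the job needs the largest.

How it is judged:
By the outcome, as a careful person would: the job done as asked, in the order asked, and still so for the second after the job is handed in, with the robot touching nothing.
It also fails if it takes over 72 s, if anything falls off the work surface, if the arm or the gripper's body presses on something with over 40 N, if the wrist force passes 120 N, or if a joint passes its speed limit or range.

ROBOT

A 6-joint arm with a two-finger parallel gripper is mounted at the origin on the work surface. World frame = base frame: x ahead of the robot, y to its left, z up, the work surface at z = 0. Lengths are in m, angles in rad, forces in N, time in s.
With the tool pointing down it reaches from about 0.425 to 0.95 m from the base axis. Payload 3.5 kg.
Tool frame: the origin (TCP) lies midway between the tips of the shut fingers; the grasp point (between the pads) lies 19 mm behind it; x points along the fingers, y is the direction in which the jaws open and shut, and the axes are right-handed (so a half turn about x gives the same grasp; the last joint's range is limited). The gripper opens to 85 mm and grips with 20 to 120 N. Pads are 22 mm wide; open, the fingers measure 114 mm over their backs; the gripper's body (76 mm by 85 mm) begins 54 mm behind the grasp point. The pads swing forward as they close: fully open they stand 13 mm farther back than shut.
Start: joints at [1.074, 0.286, 1.577, -0, 1.279, -0.15], TCP at [0.229, 0.635, 0.231] pointing down, gripper open.
Joint ranges: [-2.77, 2.77], [-0.9, 2.22], [0.21, 2.48], [-1.53, 4.67], [0.24, 2.81], [-2.84, 2.84]. Speed limits (rad/s): [2.79, 2.79, 3.14, 3.14, 3.14, 3.14].

INTERFACE

Orientations are given as a unit quaternion [x, y, z, w].
In Python, from plant import ctrl, vision gives the robot as it stands. The module is installed in compiled form; this text tells all that it offers.
- The arm moves only by the tool play_rows, never from a script. Its arguments are lists of equal length, an entry for each row: "claw": the closure in counts, from 0 (fully open) to 255 (shut); "travel": the shift along the tool's x, y, z in m, a list of three; "dr": the turn, a rotation vector about the tool's x, y, z in rad, a list of three. In form: {"claw": [claw, ...], "travel": [[tx, ty, tz], ...], "dr": [[wx, wy, wz], ...]}. A call has 1 to 20 rows; each row is the pose to reach, as a shift and turn from the pose measured when the call began, along the tool's axes at that moment; what a row does not reach only later rows make up. A row lasts 1/10 s, in which the tool goes at most 50 mm and 8.59 degrees, less where a joint would pass 70% of its speed; a pose out of reach is approached as far as the arm can. A call with a gripper value outside its range is refused whole. The fingers move at their own pace and stop on an object; "force" is the grip in N (left out, the last holds). Time passes only in rows, so rows that repeat a pose let the fingers close. It gives the time, the measured TCP pose, the force and the opening at its end, in the units of the state.
- ctrl.get_state(): the state, without advancing time (a new reading comes with each control period).
- vision.read_camera(name): name is "scene" or "top"; returns a dict with "img" (384x512x3 uint8, red, green, blue), "range_z" (384x512 float32, m along the optical axis (not along the pixel's ray), 0 where there is no reading), "K" (3x3 intrinsics, pixels), "distortion" ([k1, k2, p1, p2, k3] as OpenCV has them; the pictures are not rectified), "world_to_cam" (4x4, takes a point from world to camera coordinates). Camera axes: x right, y up, looking along -z (the intrinsics and any distortion apply to the point x, -y, -z); pixel columns grow to the right and rows downward; lengths in m; the calibration is good to about 2 mm. A picture is of the moment at which its call begins.
- ctrl.sign_off(): hands the job in, once; it reports no verdict.
The state is a dict: "time": time; "qpos": joint angles; "dq": joint speeds; "joint_efforts": joint torques, N m; "eef_pos": TCP position; "tcp_rot": TCP orientation; "contact_force": force on the tool from outside, world axes, zero at the start; "wrist_torque": the same for the moment, N m; "opening": opening from 0.0 (shut) to 1.0 (fully open).
Only numpy, scipy, OpenCV 4.12 (cv2) and the standard library are available. Lean on these libraries where they do the work, as an engineer would, in place of code of your own. Each camera call takes 0.05 s, during which the arm holds its last target.

## Working session

There is one attempt and no reset: what is moved stays moved. The work goes in short steps, Python scripts to look and compute and a tool call to move; the robot and the scene stay as the last step left them, time stands still between calls to the robot, and variables do not carry over. Pictures are saved under pics/ and viewed, and the job is handed in when it is done.

Besides the shell and the picture viewer there is one more tool, called after "Request:" in YAML: its name, and indented under it one key for each argument. play_rows: Moves the arm, as the interface text tells. Its arguments: {"type":"object","properties":{"claw":{"type":"array","items":{"type":"number"}},"travel":{"type":"array","items":{"type":"array","items":{"type":"number"}}},"dr":{"type":"array","items":{"type":"array","items":{"type":"number"}}},"force":{"type":"number"}},"required":["claw","travel","dr"]}

```bash
mkdir -p pics
python3 - <<'E'
from plant import ctrl, vision
import cv2, numpy as np, pickle
s=ctrl.get_state(); print({k:np.round(v,3).tolist() for k,v in s.items()})
for n in ("scene","top"):
    c=vision.read_camera(n); pickle.dump(c,open(f"{n}0.pkl","wb"))
    cv2.imwrite(f"pics/{n}0.png",cv2.resize(c["img"][:,:,::-1],(800,600),interpolation=cv2.INTER_CUBIC))
    print(n,c["K"].tolist(),c["distortion"],np.round(c["world_to_cam"],3).tolist())
E
```

```text
{'time': 0.0, 'qpos': [1.074, 0.287, 1.578, 0.0, 1.279, -0.15], 'dq': [-0.0, -0.001, 0.001, 0.002, 0.001, -0.001], 'joint_efforts': [0.0, -40.597, -29.263, -0.0, 0.006, 0.0], 'eef_pos': [0.229, 0.634, 0.23], 'tcp_rot': [0.121, 0.697, -0.123, 0.696], 'contact_force': [0.004, -0.997, -0.327], 'wrist_torque': [0.014, -0.016, 0.001], 'opening': 0.998}
scene [[418.54342212604035, 0.0, 250.46878661739635], [0.0, 418.54342212604035, 185.12582226057518], [0.0, 0.0, 1.0]] [-0.00630206  0.          0.          0.          0.        ] [[0.613, 0.79, -0.021, -0.322], [-0.48, 0.394, 0.784, 0.175], [0.627, -0.47, 0.621, -1.581], [0.0, 0.0, 0.0, 1.0]]
top [[374.3837902384848, 0.0, 254.2919575976112], [0.0, 374.3837902384848, 183.6348763912446], [0.0, 0.0, 1.0]] [-0.06629103  0.          0.          0.          0.        ] [[0.024, -0.999, -0.023, 0.009], [0.99, 0.02, 0.141, -0.55], [-0.141, -0.027, 0.99, -1.19], [0.0, 0.0, 0.0, 1.0]]
```

View pics/scene0.png

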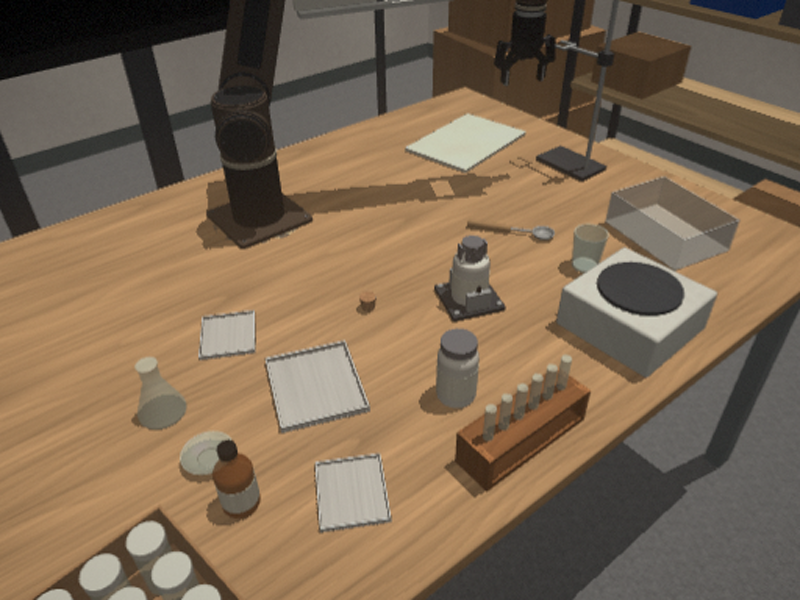

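View pics/top0.png

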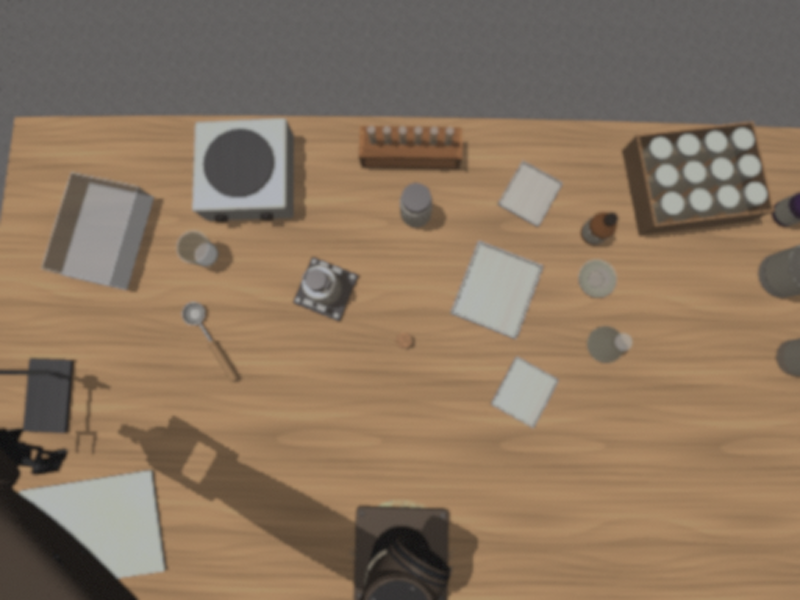

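The jar in the steel holder is at scene (470,270), top (325,285); the plain jar without tabs or holder is at scene (458,370), top (416,205). The trays are at scene (228,335), (317,385) and (352,492), and the middle one looks largest. I'll measure them and enlarge the jar and trays to check.

```bash
cat > h.py <<'E'
import numpy as np, cv2, pickle
from plant import ctrl, vision
def cloud(c):
    h,w=c["range_z"].shape; u,v=np.meshgrid(np.arange(w),np.arange(h))
    n=cv2.undistortPoints(np.stack([u,v],-1).reshape(-1,1,2).astype(np.float64),c["K"],np.array(c["distortion"])).reshape(h,w,2)
    z=c["range_z"]; P=np.stack([n[...,0]*z,-n[...,1]*z,-z],-1)
    T=np.linalg.inv(c["world_to_cam"]); return P@T[:3,:3].T+T[:3,3]
def ray(c,px,z):
    n=cv2.undistortPoints(np.array(px,float).reshape(-1,1,2),c["K"],np.array(c["distortion"])).reshape(-1,2)
    T=np.linalg.inv(c["world_to_cam"]); d=np.c_[n[:,0],-n[:,1],-np.ones(len(n))]@T[:3,:3].T; o=T[:3,3]
    return o+d*((z-o[2])/d[:,2])[:,None]
def proj(c,P):
    P=np.atleast_2d(P); Q=P@c["world_to_cam"][:3,:3].T+c["world_to_cam"][:3,3]; Q=Q*[1,-1,-1]
    return cv2.projectPoints(Q,np.zeros(3),np.zeros(3),c["K"],np.array(c["distortion"]))[0].reshape(-1,2)
E
python3 - <<'E'
from h import *
s=pickle.load(open("scene0.pkl","rb"));t=pickle.load(open("top0.pkl","rb"))
a=s["img"][140:215,265:340]; b=t["img"][155:215,180:240]
cv2.imwrite("pics/jar.png",np.hstack([cv2.resize(x[:,:,::-1],(390,390),interpolation=cv2.INTER_NEAREST) for x in(a,b)]))
# trays in top: light gray pixels
for n,c in(("top",t),("scene",s)):
    img=c["img"]; hsv=cv2.cvtColor(img,cv2.COLOR_RGB2HSV); P=cloud(c)
    m=((hsv[...,1]<45)&(hsv[...,2]>110)&(P[...,2]<0.03)&(P[...,2]>-0.01)&(P[...,0]>0.3)&(P[...,0]<1)).astype(np.uint8)
    m=cv2.morphologyEx(m,cv2.MORPH_CLOSE,np.ones((3,3)))
    for k in cv2.findContours(m,cv2.RETR_EXTERNAL,cv2.CHAIN_APPROX_NONE)[0]:
        if cv2.contourArea(k)<300: continue
        W=ray(c,k.reshape(-1,2),0.014)[:,:2]; r=cv2.minAreaRect((W*1000).astype(np.float32))
        print(n,k.reshape(-1,2).mean(0)*800/512,r, cv2.boxPoints(r).round().tolist())
    # jar clouds
    for lo,hi in((0.12,0.138),(0.138,0.15),(0.085,0.102)):
        q=P[(P[...,2]>lo)&(P[...,2]<hi)&(np.hypot(P[...,0]-0.6,P[...,1]-0.15)<0.08)]
        if len(q): print(n,lo,len(q),q.mean(0),q.min(0),q.max(0))
E
```

```text
top [523.4672619  388.13988095] ((338.5864562988281, -248.08900451660156), (100.9783935546875, 113.332275390625), 61.9333610534668) [[265.0, -266.0], [365.0, -319.0], [412.0, -230.0], [312.0, -177.0]]
top [596.875      278.17540323] ((581.4970703125, -406.1775817871094), (73.94212341308594, 74.25279235839844), 70.72635650634766) [[534.0, -429.0], [604.0, -453.0], [629.0, -384.0], [559.0, -359.0]]
top [496.37244152 289.28179825] ((553.8704223632812, -190.11549377441406), (149.40582275390625, 169.5897979736328), 69.39129638671875) [[448.0, -230.0], [607.0, -290.0], [660.0, -150.0], [501.0, -90.0]]
top [ 97.38700565 233.36864407] ((664.4871215820312, 698.4725952148438), (118.28407287597656, 220.3816375732422), 78.54277038574219) [[545.0, 662.0], [761.0, 619.0], [784.0, 735.0], [568.0, 778.0]]
top [529.45544554 193.19306931] ((767.5643310546875, -263.44378662109375), (100.5880355834961, 114.28689575195312), 61.04292297363281) [[693.0, -280.0], [793.0, -335.0], [842.0, -247.0], [742.0, -192.0]]
top 0.12 27 [0.54458599 0.17115121 0.13298181] [0.52854702 0.15059817 0.12426984] [0.56861804 0
[... 933 characters left out ...]
489990234375), (99.17086791992188, 118.62495422363281), 61.62744140625) [[275.0, -273.0], [379.0, -329.0], [426.0, -242.0], [322.0, -185.0]]
scene [665.37728659 246.00800305] ((668.6382446289062, 653.1973266601562), (167.6956329345703, 219.71524047851562), 79.55015563964844) [[545.0, 591.0], [761.0, 551.0], [792.0, 716.0], [576.0, 756.0]]
scene 0.12 98 [0.55880855 0.16726422 0.12961653] [0.53319542 0.14875224 0.12057338] [0.57342082 0.20081585 0.13793833]
scene 0.138 95 [0.55179587 0.1753437  0.14038319] [0.53110072 0.1535832  0.13802926] [0.57132723 0.19913099 0.14418582]
scene 0.085 154 [0.56758268 0.15939402 0.09493031] [0.52296614 0.13993042 0.08501187] [0.58703288 0.20147778 0.10195621]
```

View pics/jar.png

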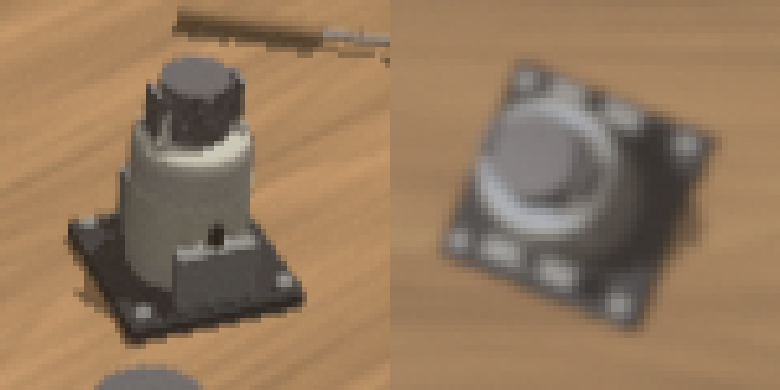

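The pictures show that the cap in the holder has tabs at its left and right (jar crop at (155,100) and (238,100)). The holder's jaws are on the near and far sides. The tray at scene (317,385) measures about 150x170 mm and the other two about 100x114, so it is the largest. Next I'll measure the cap axis and holder yaw precisely.

```bash
python3 - <<'E'
from h import *
for n in("scene","top"):
    c=pickle.load(open(n+"0.pkl","rb")); P=cloud(c); img=c["img"]
    hsv=cv2.cvtColor(img,cv2.COLOR_RGB2HSV)
    near=np.hypot(P[...,0]-0.55,P[...,1]-0.172)<0.1
    # base mask: unsaturated within zone
    m=(near&(hsv[...,1]<70)).astype(np.uint8)
    k=max(cv2.findContours(m,cv2.RETR_EXTERNAL,cv2.CHAIN_APPROX_NONE)[0],key=cv2.contourArea)
    r=None
    q=P[near&(P[...,2]>0.004)&(P[...,2]<0.05)&(hsv[...,1]<70)]
    print(n,"base z pct",np.percentile(q[:,2],[5,25,50,75]).round(4))
    low=near&(P[...,2]<0.03)&(hsv[...,1]<70)
    q=P[low]; rr=cv2.minAreaRect((q[:,:2]*1000).astype(np.float32)); print(rr, cv2.boxPoints(rr).round(1).tolist())
    q=P[near&(P[...,2]>0.138)]
    rr=cv2.minAreaRect((q[:,:2]*1000).astype(np.float32)); print("cap",rr,np.percentile(q[:,2],[10,50,90]))
    ctr=proj(c,[[0.55,0.175,0.12]])[0]; print(ctr)
    x,y=ctr.astype(int); a=img[y-22:y+22,x-22:x+22]
    cv2.imwrite(f"pics/cap_{n}.png",cv2.resize(a[:,:,::-1],(560,560),interpolation=cv2.INTER_NEAREST)); print(x-22,y-22)
E
cd pics; python3 -c "
import cv2,numpy as np
a=[cv2.resize(cv2.imread(f'cap_{n}.png'),(400,400),interpolation=cv2.INTER_NEAREST) for n in('scene','top')];cv2.imwrite('caps.png',np.hstack(a))"
```

```text
scene base z pct [0.0067 0.0094 0.0123 0.0331]
((553.577880859375, 164.72402954101562), (126.23444366455078, 120.9984130859375), 72.29773712158203) [[476.79998779296875, 123.0], [592.0, 86.19999694824219], [630.4000244140625, 206.5], [515.0999755859375, 243.1999969482422]]
cap ((552.1369018554688, 176.22116088867188), (38.294830322265625, 42.54220199584961), 46.012874603271484) [0.13833469 0.14048903 0.1422039 ]
[301.30731535 160.15722971]
279 138
top base z pct [0.0077 0.0104 0.0121 0.0149]
((549.60107421875, 179.5474395751953), (113.48998260498047, 109.55621337890625), 69.58163452148438) [[478.5, 145.5], [581.0999755859375, 107.30000305175781], [620.7000122070312, 213.60000610351562], [518.0999755859375, 251.8000030517578]]
cap ((547.5901489257812, 179.14173889160156), (43.883201599121094, 42.49534225463867), 27.997665405273438) [0.13973067 0.14284741 0.14533766]
[203.96409674 178.90675858]
181 156
```

View pics/caps.png

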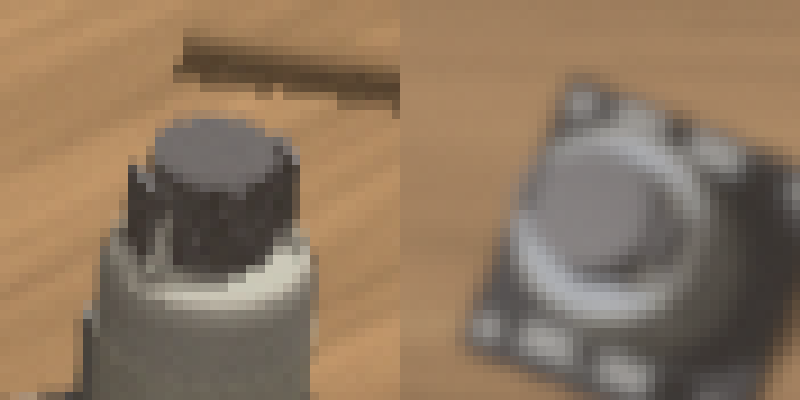

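Run:
```python
from h import *
U=8
for n,(x0,y0),seed in(("scene",(279,138),(215,150)),("top",(181,156),(190,212))):
    c=pickle.load(open(n+"0.pkl","rb")); g=c["img"][y0:y0+44,x0:x0+44].astype(np.float32)
    hs=cv2.cvtColor(c["img"][y0:y0+44,x0:x0+44],cv2.COLOR_RGB2HSV)
    g=cv2.cvtColor(c["img"],cv2.COLOR_RGB2GRAY)[y0:y0+44,x0:x0+44]
    sx,sy=int(seed[0]/9.09),int(seed[1]/9.09)
    print(n); print(g[sy-8:sy+9,sx-12:sx+13]); print('sat');print(hs[sy-8:sy+9,sx-12:sx+13,1]); print(sx-12+x0,sy-8+y0)
```

```text
scene
[[140 142 139 141 140 138 137 133 104 105 105  78  80  83  80  77  76  76
   70  72  74  71  69  70  69]
 [140 141 140 142 137 136 133 134 133 136 138 113 114 115 114 115 116  91
   90 116  88  84  80  79  75]
 [141 141 139 136 132 133 134 138 141 144 146 146 146 146 147 152 152 124
  124 153 121 120 120 120 119]
 [140 136 134 136 135 136 139 146 148 148 147 150 149 152 157 160 159 156
  153 152 152 153 151 152 146]
 [136 136 136 138 140 145 147 149 140 141 137 139 141 145 149 146 150 153
  153 153 153 152 146 144 138]
 [136 140 144 146 148 150 143 138 120 125 115 110 111 113 119 120 131 140
  152 151 147 144 142 140 138]
 [145 148 151 153 150 150 127 113 111 111 111 112 110 111 112 112 112 118
  140 139 137 138 138 141 141]
 [151 153 151 153 153 149 111 110 112 110 111 110 112 111 110 111 111 112
  112 108 125 135 141 143 145]
 [153 153 153 155 156 129 111 110 112 112 111 111 111 110 109 110 112 113
  110  81 109 140 143 143 142]
 [153 156 156 136 149 102 104 110 110 111 111 110 111 112 112 110 111 113
  111  91  67 124 141 144 143]
 [156 157 156  78 130  94  73  98 106 111 11
[... 5377 characters left out ...]
 9  10  10  11  11  12  10  10
   13  15  15  18  22  25  25]
 [103 102  87  47   8   3   5   3   7   9   9  11   9  11  10   8  12  13
   14  15  15  17  25  26  27]
 [104 100  82  37   6   3   6   8   3   6   8  11  11  10  12  10  11  15
   18  16  16  23  27  28  28]
 [104  95  72  33  13   3   4   9   6   4   6  10  10  10  13  14  16  21
   25  21  22  24  27  27  29]
 [101  88  57  25  16   7   2   7   9   8   4   4   7  10  13  17  22  28
   27  26  21  19  24  29  30]
 [ 97  75  40  17  15  14   5   4   9   9   9   7   4   2   5   5  13  22
   24  21  16  16  21  27  32]
 [ 89  58  23  12  17  16  11   3   4   9  10   9  10  10  10   5   2   8
   11  13  15  18  22  28  34]]
189 171
```

Run:
```python
from h import *
s=pickle.load(open("scene0.pkl","rb"));t=pickle.load(open("top0.pkl","rb"))
g=cv2.cvtColor(s["img"],cv2.COLOR_RGB2GRAY); hs=cv2.cvtColor(s["img"],cv2.COLOR_RGB2HSV)
m=((g>97)&(g<122)&(hs[...,1]<50)).astype(np.uint8); m[:150]=0;m[160:]=0;m[:,:295]=0;m[:,310:]=0
k=max(cv2.findContours(m,0,1)[0],key=cv2.contourArea); e=cv2.fitEllipse(k); print("scene ellipse",e, np.argwhere(m).mean(0)[::-1])
print("sc",ray(s,[e[0],[302,154.3]],0.143))
print("top",ray(t,[[200.5,178.3],[200.7,178.6]],0.143))
# base corners in top: yaw via line fits on saturation boundary, z=.011
for n,c in(("top",t),("scene",s)):
    hs=cv2.cvtColor(c["img"],cv2.COLOR_RGB2HSV); P=cloud(c)
    near=(np.hypot(P[...,0]-0.552,P[...,1]-0.174)<0.095)
    m=(near&(hs[...,1]<75)).astype(np.uint8)
    k=max(cv2.findContours(m,0,cv2.CHAIN_APPROX_NONE)[0],key=cv2.contourArea).reshape(-1,2)
    W=ray(c,k,0.010)[:,:2]-[0.552,0.174]
    for nm,sgn in(("n",1),):
        for yaw0 in(-21,69,159,249):
            d=np.array([np.cos(np.radians(yaw0)),np.sin(np.radians(yaw0))]); p=np.array([-d[1],d[0]])
            sel=(abs(W@d-0.055)<0.008)&(abs(W@p)<0.045); q=W[sel]
            if len(q)<6: print(n,yaw0,len(q)); continue
            A=np.polyfit(q@p,q@d,1); print(n,yaw0,len(q),"slope deg",np.degrees(np.arctan(A[0])).round(2),"off mm",A[1]*1000)
```

```text
scene ellipse ((302.3373718261719, 154.15126037597656), (6.487414836883545, 12.719149589538574), 91.3268051147461) [302.1   154.225]
sc [[0.55273669 0.17484924 0.143     ]
 [0.55267332 0.17355717 0.143     ]]
top [[0.5481413  0.18184606 0.143     ]
 [0.54723589 0.18119686 0.143     ]]
top -21 21 slope deg 0.38 off mm 48.689131271699274
top 69 25 slope deg -1.18 off mm 57.39194622402424
top 159 24 slope deg -0.46 off mm 58.07523922100467
top 249 24 slope deg -0.34 off mm 49.73557584970868
scene -21 29 slope deg -0.38 off mm 56.52253328258576
scene 69 17 slope deg 1.53 off mm 54.369238030492255
scene 159 9 slope deg -13.09 off mm 60.364069367682575
scene 249 17 slope deg -1.51 off mm 52.83364223717701
```

```bash
cat >> h.py <<'E'
from scipy.spatial.transform import Rotation as R
def tomove(tgt,yawy,st=None):
    """rows args: shift in tool axes & rotvec to reach tgt with tool x down, tool y heading yawy deg"""
    st=st or ctrl.get_state(); R0=R.from_quat(st["tcp_rot"])
    x=np.array([0,0,-1.]); y=np.array([np.cos(np.radians(yawy)),np.sin(np.radians(yawy)),0]); z=np.cross(x,y)
    R1=R.from_matrix(np.c_[x,y,z])
    return R0.inv().apply(np.array(tgt)-st["eef_pos"]), (R0.inv()*R1).as_rotvec(), R0.as_matrix()
E
python3 - <<'E'
from h import *
s=ctrl.get_state(); M=R.from_quat(s["tcp_rot"]).as_matrix(); print(M.round(3), np.degrees(np.arctan2(M[1,1],M[0,1])))
for y in(69.4,-110.6): print(y,*[np.round(v,4) for v in tomove([.551,.1775,.23],y)[:2]])
for n in("scene","top"):
    c=pickle.load(open(n+"0.pkl","rb"));P=cloud(c)
    m=(P[...,2]>0.13)&(P[...,0]>0.15)&(P[...,0]<1.0)&(P[...,1]>-.4)&(P[...,1]<.85)&(c["range_z"]>0)
    q=(P[m][:,:2]/0.05).round().astype(int)
    u,i=np.unique(q,axis=0,return_inverse=True)
    print(n,[(a[0]*5,a[1]*5,round(float(P[m][i.ravel()==j][:,2].max()),2)) for j,a in enumerate(u)])
E
```

```text
[[-0.001  0.34   0.94 ]
 [-0.002  0.94  -0.34 ]
 [-1.    -0.002 -0.   ]] 70.13239361290134
69.4 [ 0.0006 -0.3202  0.458 ] [ 0.0128 -0.0003  0.0021]
-110.6 [ 0.0006 -0.3202  0.458 ] [-3.1288e+00 -3.3000e-03 -5.0000e-04]
scene [(np.int64(20), np.int64(55), 0.34), (np.int64(20), np.int64(60), 0.43), (np.int64(20), np.int64(75), 0.3), (np.int64(20), np.int64(80), 0.3), (np.int64(25), np.int64(55), 0.34), (np.int64(25), np.int64(60), 0.44), (np.int64(25), np.int64(65), 0.43), (np.int64(25), np.int64(70), 0.35), (np.int64(25), np.int64(75), 0.3), (np.int64(25), np.int64(80), 0.3), (np.int64(30), np.int64(60), 0.44), (np.int64(30), np.int64(65), 0.44), (np.int64(30), np.int64(75), 0.3), (np.int64(30), np.int64(80), 0.3), (np.int64(35), np.int64(75), 0.42), (np.int64(35), np.int64(80), 0.43), (np.int64(55), np.int64(15), 0.14), (np.int64(55), np.int64(20), 0.14), (np.int64(70), np.int64(-40), 0.13), (np.int64(85), np.int64(-10), 0.13), (np.int64(85), np.int64(-5), 0.13), (np.int64(85), np.int64(0), 0.13), (np.int64(85), np.int64(5), 0.13), (np.int64(85), np.int64(10), 0.13)]
top [(np.int64(15), np.int64(40), 0.61), (np.int64(15), np.int64(45), 0.6), (np.int64(20), np.int64(45), 0.58), (np.int64(20), np.int64(50), 0.57), (np.int64(20), np.int64(55), 0.35), (np.int64(20), np.int64(60), 0.38), (np.int64(25), np.int64(50), 0.52), (np.int64(25), np.int64(55), 0.5), (np.int64(25), np.int64(60), 0.4), (np.int64(25), np.int64(65), 0.37), (np.int64(25), np.int64(70), 0.29), (np.int64(35), np.int64(75), 0.18), (np.int64(35), np.int64(80), 0.18), (np.int64(55), np.int64(15), 0.15), (np.int64(55), np.int64(20), 0.15), (np.int64(65), np.int64(-40), 0.13), (np.int64(70), np.int64(-40), 0.13), (np.int64(75), np.int64(0), 0.13), (np.int64(85), np.int64(-10), 0.13), (np.int64(85), np.int64(-5), 0.13), (np.int64(85), np.int64(0), 0.13), (np.int64(85), np.int64(5), 0.14), (np.int64(85), np.int64(10), 0.13)]
```

Request:
play_rows:
  claw: [0,0,0,0,0,0,0,0,0,0,0,0,0,0,0,0,0,0]
  travel:
    - [0,-0.03,0.04]
    - [0,-0.06,0.08]
    - [0,-0.09,0.12]
    - [0,-0.12,0.16]
    - [0,-0.15,0.2]
    - [0,-0.18,0.25]
    - [0,-0.21,0.3]
    - [0,-0.24,0.34]
    - [0,-0.27,0.38]
    - [0,-0.3,0.42]
    - [0,-0.32,0.458]
    - [0,-0.32,0.458]
    - [0,-0.32,0.458]
    - [0,-0.32,0.458]
    - [0,-0.32,0.458]
    - [0,-0.32,0.458]
    - [0,-0.32,0.458]
    - [0,-0.32,0.458]
  dr:
    - [0,0,0]
    - [0,0,0]
    - [0,0,0]
    - [0,0,0]
    - [0,0,0]
    - [0,0,0]
    - [0,0,0]
    - [0,0,0]
    - [0,0,0]
    - [0.013,0,0]
    - [0.013,0,0.002]
    - [0.013,0,0.002]
    - [0.013,0,0.002]
    - [0.013,0,0.002]
    - [0.013,0,0.002]
    - [0.013,0,0.002]
    - [0.013,0,0.002]
    - [0.013,0,0.002]
  force: 20

```text
time: 1.9
eef_pos: [0.5507, 0.1784, 0.2307]
tcp_rot: [0.126, 0.696, -0.126, 0.696]
contact_force: [-0.0, -0.4, 0.1]
opening: 1.004
```

```bash
cat > look.py <<'E'
import sys
from h import *
tag=sys.argv[1]; s=ctrl.get_state()
for n in ("scene","top"):
    c=vision.read_camera(n); pickle.dump(c,open(f"{n}_{tag}.pkl","wb"))
p=s["eef_pos"]; out=[]
for n in ("scene","top"):
    c=pickle.load(open(f"{n}_{tag}.pkl","rb")); x,y=proj(c,p)[0].astype(int); print(n,proj(c,p)[0])
    x=min(max(x,40),471);y=min(max(y,40),343)
    out.append(cv2.resize(c["img"][y-40:y+40,x-40:x+40,::-1],(400,400),interpolation=cv2.INTER_NEAREST)); print("crop0",x-40,y-40)
cv2.imwrite(f"pics/{tag}.png",np.hstack(out))
s=ctrl.get_state();M=R.from_quat(s["tcp_rot"]).as_matrix();print({k:np.round(s[k],4).tolist() for k in("time","qpos","eef_pos","contact_force","wrist_torque","opening")},"yawy",np.degrees(np.arctan2(M[1,1],M[0,1])),M[2].round(4))
E
python3 look.py hover
```

```text
scene [304.49600585 127.48540208]
crop0 264 87
top [196.58372219 172.53002946]
crop0 156 132
{'time': 2.0, 'qpos': [0.1374, 0.077, 1.8182, 0.0, 1.2466, -1.0742], 'eef_pos': [0.5509, 0.178, 0.2307], 'contact_force': [-0.108, -0.8349, -0.4298], 'wrist_torque': [0.059, -0.0227, 0.0216], 'opening': 1.0023} yawy 69.41634239057721 [-1.e+00 -1.e-04 -3.e-04]
```

View pics/hover.png

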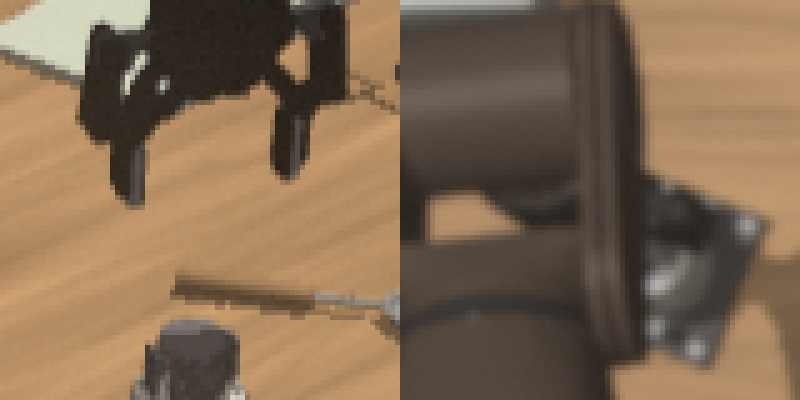

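Run:
```python
from h import *
c=pickle.load(open("scene_hover.pkl","rb")); p=np.array([.5509,.178,.2307]); d=np.array([np.cos(np.radians(69.4)),np.sin(np.radians(69.4)),0]);e=np.array([d[1],-d[0],0])
for z in(.2307,.2437):
  for a in(-.057,-.0425,.0425,.057):
    for b in(-.011,.011): print(z,a,b,proj(c,[*(p+a*d+b*e)[:2],z])[0].round(1))
P=cloud(c); m=(P[...,2]>0.235)&(P[...,2]<0.262)&(np.hypot(P[...,0]-.551,P[...,1]-.178)<.08)
q=P[m]-p; a=q@d; b=q@e
for s in(a<0,a>0): print(s.sum(),"a",np.percentile(a[s],[5,25,50,75,95]).round(4),"b",np.percentile(b[s],[5,50,95]).round(4),"zmin",(q[s,2].min()+p[2]).round(4))
import sys
x,y=285,110
cv2.imwrite("pics/tips.png",cv2.resize(c["img"][y:y+60,x-5:x+55,::-1],(600,600),interpolation=cv2.INTER_NEAREST))
```

```text
0.2307 -0.057 -0.011 [284.  129.1]
0.2307 -0.057 0.011 [286.9 133. ]
0.2307 -0.0425 -0.011 [288.9 128.2]
0.2307 -0.0425 0.011 [291.8 132.1]
0.2307 0.0425 -0.011 [316.7 123.2]
0.2307 0.0425 0.011 [320.  126.9]
0.2307 0.057 -0.011 [321.4 122.3]
0.2307 0.057 0.011 [324.7 126. ]
0.2437 -0.057 -0.011 [284.2 125. ]
0.2437 -0.057 0.011 [287.  128.9]
0.2437 -0.0425 -0.011 [289.  124.2]
0.2437 -0.0425 0.011 [292. 128.]
0.2437 0.0425 -0.011 [317.1 119.2]
0.2437 0.0425 0.011 [320.4 122.9]
0.2437 0.057 -0.011 [321.8 118.3]
0.2437 0.057 0.011 [325.1 122. ]
36 a [-0.0559 -0.0533 -0.0494 -0.0465 -0.0427] b [-0.0017  0.0087  0.0144] zmin 0.2429
44 a [0.0424 0.0435 0.0449 0.0486 0.0557] b [-0.0084  0.0083  0.0142] zmin 0.2428
```

View pics/tips.png

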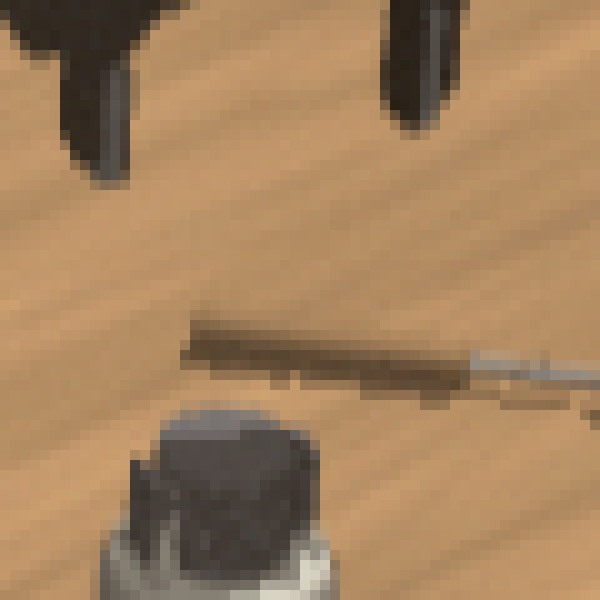

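The scene camera's finger depths agree with the robot's pose to under 1 mm along the jaw axis, so I trust its cap position of about (0.553, 0.174) over the top camera's. Moving there and down now.

Request:
play_rows:
  claw: [0,0,0,0,0,0,0,0,0,0,0]
  travel:
    - [0,-0.003,0.0034]
    - [0.03,-0.003,0.0034]
    - [0.06,-0.003,0.0034]
    - [0.08,-0.003,0.0034]
    - [0.09,-0.003,0.0034]
    - [0.1,-0.003,0.0034]
    - [0.11,-0.003,0.0034]
    - [0.1167,-0.003,0.0034]
    - [0.1167,-0.003,0.0034]
    - [0.1167,-0.003,0.0034]
    - [0.1167,-0.003,0.0034]
  dr:
    - [0,0,0]
    - [0,0,0]
    - [0,0,0]
    - [0,0,0]
    - [0,0,0]
    - [0,0,0]
    - [0,0,0]
    - [0,0,0]
    - [0,0,0]
    - [0,0,0]
    - [0,0,0]

```text
time: 3.1
eef_pos: [0.5536, 0.1742, 0.1148]
tcp_rot: [0.126, 0.695, -0.126, 0.696]
contact_force: [-1.0, -0.0, -0.6]
opening: 1.004
```

```bash
python3 look.py down
```

```text
scene [301.83427032 162.22201033]
crop0 261 122
top [204.54423102 178.02902679]
crop0 164 138
{'time': 3.2, 'qpos': [0.13, 0.2033, 1.9037, 0.0, 1.0335, -1.0817], 'eef_pos': [0.5535, 0.1741, 0.1147], 'contact_force': [0.5685, 0.5715, -0.7067], 'wrist_torque': [-0.0069, 0.0336, 0.0251], 'opening': 1.0015} yawy 69.4243304797567 [-1.e+00  6.e-04  1.e-03]
```

View pics/down.png

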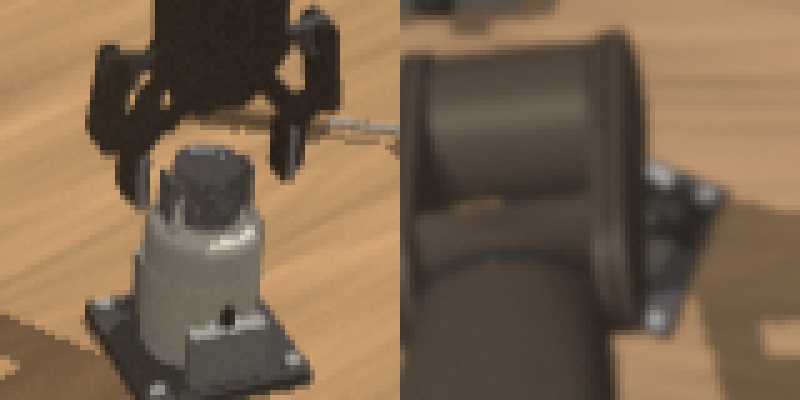

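Request:
play_rows:
  claw: [84,84,84,84,84,84]
  travel:
    - [0,0,0]
    - [0,0,0]
    - [0,0,0]
    - [0,0,0]
    - [0,0,0]
    - [0,0,0]
  dr:
    - [0,0,0]
    - [0,0,0]
    - [0,0,0]
    - [0,0,0]
    - [0,0,0]
    - [0,0,0]
  force: 20

```text
time: 3.8
eef_pos: [0.5534, 0.1741, 0.1147]
tcp_rot: [0.126, 0.695, -0.126, 0.696]
contact_force: [0.1, -0.0, 0.3]
opening: 0.67
```

Request:
play_rows:
  claw: [92,92,92]
  travel:
    - [0,0,0]
    - [0,0,0]
    - [0,0,0]
  dr:
    - [0,0,0]
    - [0,0,0]
    - [0,0,0]

```text
time: 4.1
eef_pos: [0.5534, 0.1741, 0.1147]
tcp_rot: [0.126, 0.695, -0.126, 0.696]
contact_force: [-0.3, 0.7, -0.0]
opening: 0.642
```

Request:
play_rows:
  claw: [97,97,97]
  travel:
    - [0,0,0]
    - [0,0,0]
    - [0,0,0]
  dr:
    - [0,0,0]
    - [0,0,0]
    - [0,0,0]

```text
time: 4.4
eef_pos: [0.5535, 0.1742, 0.1148]
tcp_rot: [0.126, 0.695, -0.126, 0.696]
contact_force: [-0.1, 0.2, 2.1]
opening: 0.621
```

Request:
play_rows:
  claw: [100,100,100]
  travel:
    - [0,0,0]
    - [0,0,0]
    - [0,0,0]
  dr:
    - [0,0,0]
    - [0,0,0]
    - [0,0,0]

```text
time: 4.7
eef_pos: [0.5536, 0.1742, 0.115]
tcp_rot: [0.127, 0.695, -0.126, 0.696]
contact_force: [-0.6, -0.2, 2.6]
opening: 0.605
```

Request:
play_rows:
  claw: [104,104,104]
  travel:
    - [0,0,0]
    - [0,0,0]
    - [0,0,0]
  dr:
    - [0,0,0]
    - [0,0,0]
    - [0,0,0]

```text
time: 5.0
eef_pos: [0.5536, 0.1743, 0.1152]
tcp_rot: [0.127, 0.695, -0.126, 0.696]
contact_force: [-1.3, 0.4, 2.5]
opening: 0.591
```

```bash
python3 look.py close1
```

```text
scene [301.87333665 162.12403157]
crop0 261 122
top [204.49379075 178.00325958]
crop0 164 138
{'time': 5.1, 'qpos': [0.1301, 0.2029, 1.9032, 0.0003, 1.034, -1.0817], 'eef_pos': [0.5536, 0.1743, 0.1152], 'contact_force': [-1.1566, 0.1072, 2.3212], 'wrist_torque': [0.0921, 0.1551, 0.0383], 'opening': 0.5957} yawy 69.42238798560793 [-1.      0.001   0.0012]
```

View pics/close1.png

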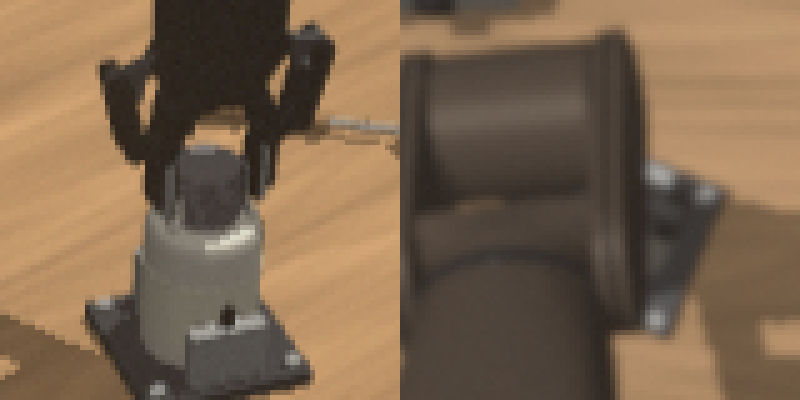

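Request:
play_rows:
  claw: [108,112,112,112]
  travel:
    - [0,0,0]
    - [0,0,0]
    - [0,0,0]
    - [0,0,0]
  dr:
    - [0,0,0]
    - [0,0,0]
    - [0,0,0]
    - [0,0,0]

```text
time: 5.5
eef_pos: [0.5537, 0.1744, 0.1155]
tcp_rot: [0.127, 0.695, -0.126, 0.696]
contact_force: [-1.8, 0.7, 4.0]
opening: 0.562
```

Request:
play_rows:
  claw: [116,118,118,118]
  travel:
    - [0,0,0]
    - [0,0,0]
    - [0,0,0]
    - [0,0,0]
  dr:
    - [0,0,0]
    - [0,0,0]
    - [0,0,0]
    - [0,0,0]

```text
time: 5.9
eef_pos: [0.5538, 0.1744, 0.1159]
tcp_rot: [0.127, 0.695, -0.126, 0.696]
contact_force: [-2.0, 0.9, 5.4]
opening: 0.535
```

Request:
play_rows:
  claw: [122,122,122]
  travel:
    - [0,0,0]
    - [0,0,0]
    - [0,0,0]
  dr:
    - [0,0,0]
    - [0,0,0]
    - [0,0,0]

```text
time: 6.2
eef_pos: [0.5538, 0.1745, 0.1161]
tcp_rot: [0.127, 0.695, -0.126, 0.696]
contact_force: [-2.5, 1.0, 5.3]
opening: 0.526
```

Request:
play_rows:
  claw: [126,128,128,128]
  travel:
    - [-0.0005,0,-0.0004]
    - [-0.0005,0,-0.0004]
    - [-0.0005,0,-0.0004]
    - [-0.0005,0,-0.0004]
  dr:
    - [0,0,0]
    - [0,0,0]
    - [0,0,0]
    - [0,0,0]

```text
time: 6.6
eef_pos: [0.5538, 0.1745, 0.1165]
tcp_rot: [0.127, 0.695, -0.126, 0.697]
contact_force: [0.8, 0.0, 1.6]
opening: 0.503
```

```bash
cat > st.py <<'E'
from h import *
s=ctrl.get_state();M=R.from_quat(s["tcp_rot"]).as_matrix();yw=np.degrees(np.arctan2(M[1,1],M[0,1]))
print({k:np.round(s[k],4).tolist() for k in("time","qpos","eef_pos","contact_force","wrist_torque","opening")},"yawy",yw,"tool-axes force",(M.T@s["contact_force"]).round(2),"x axis",M[:,0].round(4))
E
python3 st.py
```

```text
{'time': 6.6, 'qpos': [0.1305, 0.2009, 1.9027, 0.0003, 1.0351, -1.0814], 'eef_pos': [0.5538, 0.1745, 0.1165], 'contact_force': [0.8479, 0.0497, 1.609], 'wrist_torque': [-0.034, -0.1826, -0.0047], 'opening': 0.503} yawy 69.42623928572468 tool-axes force [-1.61  0.35  0.78] x axis [ 2.7e-03  6.0e-04 -1.0e+00]
```

Request:
play_rows:
  claw: [132,134,136,136,136]
  travel:
    - [0,0,0]
    - [0,0,0]
    - [0,0,0]
    - [0,0,0]
    - [0,0,0]
  dr:
    - [0,0,0]
    - [0,0,0]
    - [0,0,0]
    - [0,0,0]
    - [0,0,0]

```text
time: 7.1
eef_pos: [0.5538, 0.1745, 0.1165]
tcp_rot: [0.127, 0.695, -0.126, 0.697]
contact_force: [0.4, -0.2, 3.1]
opening: 0.501
```

```bash
python3 look.py close2; python3 st.py
```

```text
scene [302.00074732 161.75282979]
crop0 262 121
top [204.35734873 177.86794643]
crop0 164 137
{'time': 7.2, 'qpos': [0.1304, 0.2009, 1.9027, 0.0003, 1.0351, -1.0813], 'eef_pos': [0.5538, 0.1745, 0.1165], 'contact_force': [0.6558, 0.2102, 3.1394], 'wrist_torque': [0.0615, -0.081, -0.0303], 'opening': 0.5079} yawy 69.42181552270036 [-1.      0.0016  0.0024]
{'time': 7.2, 'qpos': [0.1304, 0.2009, 1.9027, 0.0003, 1.0351, -1.0813], 'eef_pos': [0.5538, 0.1745, 0.1165], 'contact_force': [0.6558, 0.2102, 3.1394], 'wrist_torque': [0.0615, -0.081, -0.0303], 'opening': 0.5079} yawy 69.42181552270036 tool-axes force [-3.14  0.43  0.55] x axis [ 2.8e-03  6.0e-04 -1.0e+00]
```

View pics/close2.png

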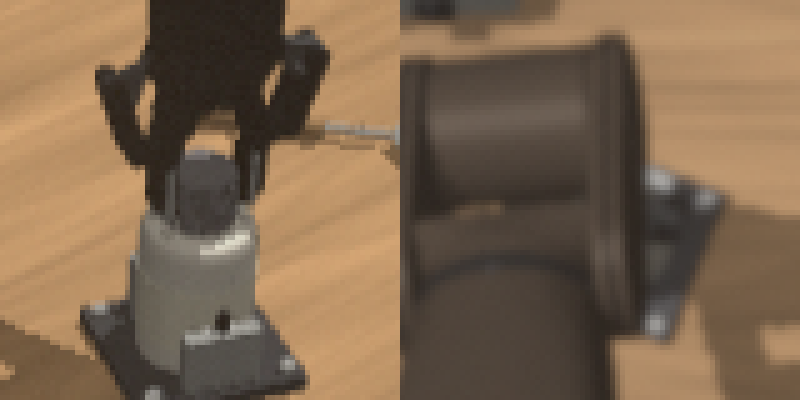

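Request:
play_rows:
  claw: [136,136,136]
  travel:
    - [0,0,0]
    - [0,0,0]
    - [0,0,0]
  dr:
    - [-0.04,0,0]
    - [-0.08,0,0]
    - [-0.08,0,0]

```text
time: 7.5
eef_pos: [0.554, 0.175, 0.1165]
tcp_rot: [0.099, 0.699, -0.098, 0.701]
contact_force: [1.7, 1.5, 3.2]
opening: 0.502
```

```bash
python3 st.py;python3 st.py
```

```text
{'time': 7.5, 'qpos': [0.1308, 0.201, 1.9025, 0.0015, 1.0343, -1.1613], 'eef_pos': [0.554, 0.175, 0.1165], 'contact_force': [1.6719, 1.5274, 3.2159], 'wrist_torque': [0.3756, -0.1626, -0.0749], 'opening': 0.5021} yawy 73.99095072355432 tool-axes force [-3.21  1.94  1.2 ] x axis [ 0.0035  0.0017 -1.    ]
{'time': 7.5, 'qpos': [0.1308, 0.201, 1.9025, 0.0015, 1.0343, -1.1613], 'eef_pos': [0.554, 0.175, 0.1165], 'contact_force': [1.6719, 1.5274, 3.2159], 'wrist_torque': [0.3756, -0.1626, -0.0749], 'opening': 0.5021} yawy 73.99095072355432 tool-axes force [-3.21  1.94  1.2 ] x axis [ 0.0035  0.0017 -1.    ]
```

Request:
play_rows:
  claw: [136,136,136]
  travel:
    - [0,0,0]
    - [0,0,0]
    - [0,0,0]
  dr:
    - [-0.05,0,0]
    - [-0.1,0,0]
    - [-0.1,0,0]

```text
time: 7.8
eef_pos: [0.554, 0.1755, 0.1165]
tcp_rot: [0.065, 0.703, -0.063, 0.705]
contact_force: [0.2, 2.1, 2.5]
opening: 0.502
```

```bash
python3 look.py t1;python3 st.py
```

```text
scene [302.2876728  161.65609253]
crop0 262 121
top [204.04638808 177.79662717]
crop0 164 137
{'time': 7.9, 'qpos': [0.1312, 0.2011, 1.9025, 0.0025, 1.0339, -1.2598], 'eef_pos': [0.554, 0.1755, 0.1165], 'contact_force': [0.8586, 3.4499, 2.5465], 'wrist_torque': [0.5395, -0.0911, -0.017], 'opening': 0.5038} yawy 79.62782247204449 [-1.      0.0033  0.0033]
{'time': 7.9, 'qpos': [0.1312, 0.2011, 1.9025, 0.0025, 1.0339, -1.2598], 'eef_pos': [0.554, 0.1755, 0.1165], 'contact_force': [0.8586, 3.4499, 2.5465], 'wrist_torque': [0.5395, -0.0911, -0.017], 'opening': 0.5038} yawy 79.62782247204449 tool-axes force [-2.53  3.56  0.23] x axis [ 0.0038  0.0027 -1.    ]
```

View pics/t1.png

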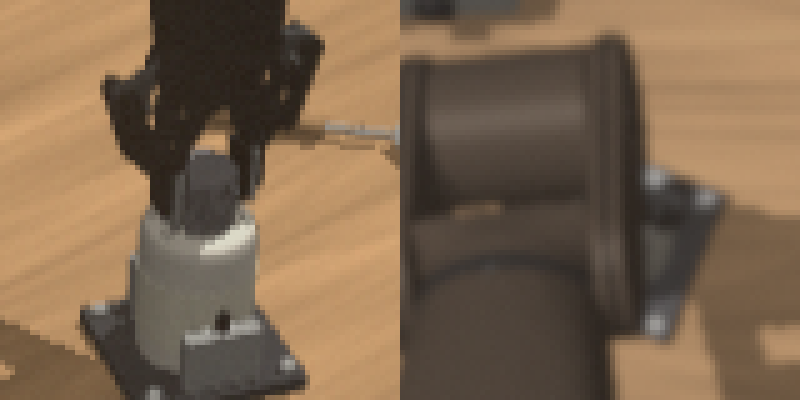

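Turned 10° with almost no axial torque, so both tabs are free of the posts. The rising side force shows the tool sits about 5 mm ahead of the cap's axis along the pads, so I'll turn about the cap's axis instead.

Request:
play_rows:
  claw: [136,136,136,136]
  travel:
    - [0,0.0007,0]
    - [0,0.001,0]
    - [0,0.0013,0]
    - [0,0.0013,0]
  dr:
    - [-0.05,0,0]
    - [-0.1,0,0]
    - [-0.15,0,0]
    - [-0.15,0,0]

```text
time: 8.3
eef_pos: [0.554, 0.1763, 0.1165]
tcp_rot: [0.012, 0.706, -0.011, 0.708]
contact_force: [-0.6, -0.1, 4.4]
opening: 0.507
```

```bash
python3 st.py
```

```text
{'time': 8.3, 'qpos': [0.1332, 0.2022, 1.9011, 0.0014, 1.0352, -1.4067], 'eef_pos': [0.554, 0.1763, 0.1165], 'contact_force': [-0.6176, -0.1141, 4.4478], 'wrist_torque': [0.0543, 0.1289, 0.0157], 'opening': 0.5067} yawy 88.18629886104658 tool-axes force [-4.45 -0.13 -0.6 ] x axis [ 0.0028  0.0016 -1.    ]
```

Request:
play_rows:
  claw: [136,136,136,136,136]
  travel:
    - [0,0.0003,0]
    - [0,0.0006,0]
    - [0,0.0009,-0.0001]
    - [0,0.0012,-0.0002]
    - [0,0.0012,-0.0002]
  dr:
    - [-0.06,0,0]
    - [-0.12,0,0]
    - [-0.18,0,0]
    - [-0.24,0,0]
    - [-0.24,0,0]

```text
time: 8.8
eef_pos: [0.5539, 0.1775, 0.1165]
tcp_rot: [-0.073, 0.702, 0.073, 0.704]
contact_force: [0.4, 1.0, 2.7]
opening: 0.504
```

```bash
python3 st.py
```

```text
{'time': 8.8, 'qpos': [0.1353, 0.2027, 1.9006, 0.0013, 1.0352, -1.643], 'eef_pos': [0.5539, 0.1775, 0.1165], 'contact_force': [0.4327, 0.993, 2.6534], 'wrist_torque': [0.2214, -0.0757, 0.0309], 'opening': 0.5039} yawy 101.849148876902 tool-axes force [-2.65  0.89  0.64] x axis [ 0.003   0.0015 -1.    ]
```

Request:
play_rows:
  claw: [136,136,136]
  travel:
    - [0,0.0003,0]
    - [0,0.0005,0]
    - [0,0.0005,0]
  dr:
    - [-0.03,0,0]
    - [-0.06,0,0]
    - [-0.06,0,0]

```text
time: 9.1
eef_pos: [0.5538, 0.1778, 0.1165]
tcp_rot: [-0.094, 0.7, 0.094, 0.702]
contact_force: [0.9, 0.8, 2.3]
opening: 0.504
```

```bash
python3 st.py
```

```text
{'time': 9.1, 'qpos': [0.136, 0.2028, 1.9005, 0.0009, 1.0351, -1.7023], 'eef_pos': [0.5538, 0.1778, 0.1165], 'contact_force': [0.86, 0.7808, 2.3055], 'wrist_torque': [0.0698, -0.1134, 0.0226], 'opening': 0.5043} yawy 105.30472864622156 tool-axes force [-2.3   0.53  1.04] x axis [ 0.003   0.0012 -1.    ]
```

Request:
play_rows:
  claw: [136,136,136]
  travel:
    - [0,0.0002,0]
    - [0,0.0004,0]
    - [0,0.0004,0]
  dr:
    - [-0.03,0,0]
    - [-0.06,0,0]
    - [-0.06,0,0]

```text
time: 9.4
eef_pos: [0.5538, 0.1782, 0.1165]
tcp_rot: [-0.115, 0.696, 0.116, 0.699]
contact_force: [0.7, 0.3, 2.8]
opening: 0.506
```

```bash
python3 st.py
```

```text
{'time': 9.4, 'qpos': [0.1367, 0.2028, 1.9004, 0.0007, 1.035, -1.7625], 'eef_pos': [0.5538, 0.1782, 0.1165], 'contact_force': [0.6844, 0.2966, 2.8198], 'wrist_torque': [0.1479, -0.0822, 0.0048], 'opening': 0.5059} yawy 108.79874064719752 tool-axes force [-2.82  0.06  0.75] x axis [ 0.0032  0.001  -1.    ]
```

39.4° and still free. I'll keep turning in small steps and watch the vertical moment.

Request:
play_rows:
  claw: [136,136,136]
  travel:
    - [0,0.0002,0]
    - [0,0.0003,0]
    - [0,0.0003,0]
  dr:
    - [-0.03,0,0]
    - [-0.06,0,0]
    - [-0.06,0,0]

```text
time: 9.7
eef_pos: [0.5536, 0.1785, 0.1165]
tcp_rot: [-0.136, 0.693, 0.137, 0.695]
contact_force: [0.9, 1.3, 0.9]
opening: 0.507
```

```bash
python3 st.py
```

```text
{'time': 9.7, 'qpos': [0.1373, 0.2028, 1.9004, 0.0007, 1.035, -1.8224], 'eef_pos': [0.5536, 0.1785, 0.1165], 'contact_force': [0.859, 1.2812, 0.8692], 'wrist_torque': [0.1871, -0.1226, -0.0005], 'opening': 0.5067} yawy 112.25823956844691 tool-axes force [-0.87  0.86  1.28] x axis [ 0.0032  0.0011 -1.    ]
```

Request:
play_rows:
  claw: [136,136,136]
  travel:
    - [0,0.0002,0]
    - [0,0.0003,0]
    - [0,0.0003,0]
  dr:
    - [-0.03,0,0]
    - [-0.06,0,0]
    - [-0.06,0,0]

```text
time: 10.0
eef_pos: [0.5535, 0.1788, 0.1165]
tcp_rot: [-0.157, 0.688, 0.157, 0.691]
contact_force: [0.6, 0.9, 1.7]
opening: 0.506
```

```bash
python3 st.py
```

```text
{'time': 10.0, 'qpos': [0.1378, 0.2028, 1.9005, 0.0008, 1.035, -1.8821], 'eef_pos': [0.5535, 0.1788, 0.1165], 'contact_force': [0.5685, 0.9325, 1.7233], 'wrist_torque': [0.211, -0.0909, 0.0019], 'opening': 0.5058} yawy 115.7136563615696 tool-axes force [-1.72  0.59  0.92] x axis [ 0.0032  0.0011 -1.    ]
```

Request:
play_rows:
  claw: [136,136,136]
  travel:
    - [0,0.0002,0]
    - [0,0.0004,0]
    - [0,0.0004,0]
  dr:
    - [-0.03,0,0]
    - [-0.06,0,0]
    - [-0.06,0,0]

```text
time: 10.3
eef_pos: [0.5534, 0.1792, 0.1165]
tcp_rot: [-0.178, 0.683, 0.178, 0.685]
contact_force: [0.4, 0.8, 2.1]
opening: 0.506
```

```bash
python3 st.py
```

```text
{'time': 10.3, 'qpos': [0.1385, 0.2027, 1.9006, 0.0006, 1.035, -1.9423], 'eef_pos': [0.5534, 0.1792, 0.1165], 'contact_force': [0.4286, 0.8105, 2.134], 'wrist_torque': [0.1292, -0.1145, 0.0236], 'opening': 0.5062} yawy 119.20414472595073 tool-axes force [-2.13  0.5   0.78] x axis [ 0.0033  0.001  -1.    ]
```

Request:
play_rows:
  claw: [136,136,136]
  travel:
    - [0,0.0002,0]
    - [0,0.0004,0]
    - [0,0.0004,0]
  dr:
    - [-0.03,0,0]
    - [-0.06,0,0]
    - [-0.06,0,0]

```text
time: 10.6
eef_pos: [0.5531, 0.1795, 0.1165]
tcp_rot: [-0.199, 0.677, 0.199, 0.68]
contact_force: [1.4, 0.5, 1.7]
opening: 0.504
```

```bash
python3 st.py
```

```text
{'time': 10.6, 'qpos': [0.1392, 0.2025, 1.9008, 0.0005, 1.0349, -2.0021], 'eef_pos': [0.5531, 0.1795, 0.1165], 'contact_force': [1.3747, 0.4649, 1.7425], 'wrist_torque': [0.1194, -0.0785, 0.0192], 'opening': 0.5036} yawy 122.67065673667112 tool-axes force [-1.74 -0.35  1.41] x axis [ 3.2e-03  9.0e-04 -1.0e+00]
```

Request:
play_rows:
  claw: [136,136,136]
  travel:
    - [0,0.0002,0]
    - [0,0.0003,-0.0001]
    - [0,0.0003,-0.0001]
  dr:
    - [-0.03,0,0]
    - [-0.06,0,0]
    - [-0.06,0,0]

```text
time: 10.9
eef_pos: [0.5529, 0.1798, 0.1165]
tcp_rot: [-0.219, 0.671, 0.219, 0.673]
contact_force: [0.6, 1.8, 1.0]
opening: 0.505
```

```bash
python3 st.py
```

```text
{'time': 10.9, 'qpos': [0.1396, 0.2022, 1.9013, 0.0007, 1.0348, -2.0619], 'eef_pos': [0.5529, 0.1798, 0.1165], 'contact_force': [0.646, 1.7697, 1.0208], 'wrist_torque': [0.1803, -0.1094, 0.0225], 'opening': 0.5053} yawy 126.11883847906276 tool-axes force [-1.02  1.05  1.57] x axis [ 0.0032  0.001  -1.    ]
```

Request:
play_rows:
  claw: [136,136,136]
  travel:
    - [0,0.0002,0]
    - [0,0.0003,-0.0001]
    - [0,0.0003,-0.0001]
  dr:
    - [-0.03,0,0]
    - [-0.06,0,0]
    - [-0.06,0,0]

```text
time: 11.2
eef_pos: [0.5526, 0.18, 0.1165]
tcp_rot: [-0.24, 0.664, 0.24, 0.667]
contact_force: [1.8, 1.4, 1.6]
opening: 0.502
```

```bash
python3 look.py t2; python3 st.py
```

```text
scene [303.08911421 160.89066987]
crop0 263 120
top [202.56260355 178.20877994]
crop0 162 138
{'time': 11.3, 'qpos': [0.1401, 0.2018, 1.9017, 0.0009, 1.0347, -2.1215], 'eef_pos': [0.5526, 0.18, 0.1165], 'contact_force': [0.0241, 1.7569, 2.4892], 'wrist_torque': [0.2489, -0.173, 0.0186], 'opening': 0.4988} yawy 129.5519730929627 [-1.     -0.0011  0.0033]
{'time': 11.3, 'qpos': [0.1401, 0.2018, 1.9017, 0.0009, 1.0347, -2.1215], 'eef_pos': [0.5526, 0.18, 0.1165], 'contact_force': [0.0241, 1.7569, 2.4892], 'wrist_torque': [0.2489, -0.173, 0.0186], 'opening': 0.4988} yawy 129.5519730929627 tool-axes force [-2.49  1.34  1.15] x axis [ 0.0033  0.0013 -1.    ]
```

View pics/t2.png

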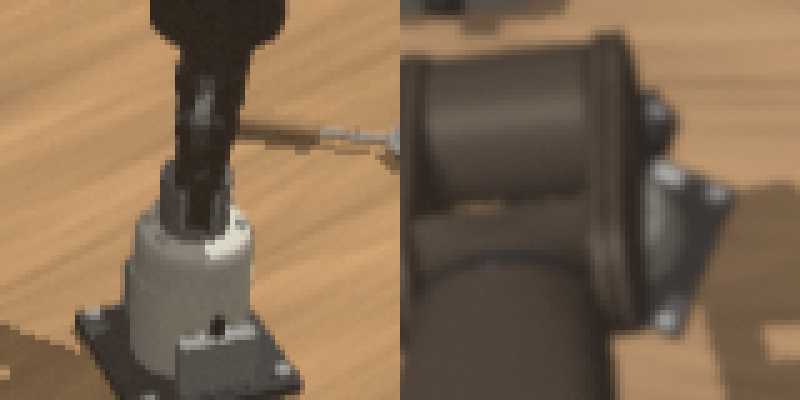

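The gripper is now broadside to the camera, and a stop post is exposed on the shoulder at (240,220) in the crop, so the cap is turning with it. No stop yet at 60°.

Request:
play_rows:
  claw: [136,136,136]
  travel:
    - [0,0.0003,0]
    - [0,0.0004,-0.0001]
    - [0,0.0004,-0.0001]
  dr:
    - [-0.03,0,0]
    - [-0.06,0,0]
    - [-0.06,0,0]

```text
time: 11.6
eef_pos: [0.5523, 0.1803, 0.1165]
tcp_rot: [-0.259, 0.657, 0.259, 0.659]
contact_force: [1.8, 1.1, 2.1]
opening: 0.502
```

```bash
python3 st.py
```

```text
{'time': 11.6, 'qpos': [0.1407, 0.2012, 1.9023, 0.001, 1.0346, -2.182], 'eef_pos': [0.5523, 0.1803, 0.1165], 'contact_force': [1.7581, 1.1401, 2.1148], 'wrist_torque': [0.1861, -0.1415, -0.0071], 'opening': 0.5017} yawy 133.04956576250828 tool-axes force [-2.11 -0.37  2.07] x axis [ 0.0033  0.0013 -1.    ]
```

Request:
play_rows:
  claw: [136,136,136]
  travel:
    - [0,0.0003,0]
    - [0,0.0004,-0.0001]
    - [0,0.0004,-0.0001]
  dr:
    - [-0.03,0,0]
    - [-0.06,0,0]
    - [-0.06,0,0]

```text
time: 11.9
eef_pos: [0.5518, 0.1807, 0.1165]
tcp_rot: [-0.279, 0.649, 0.279, 0.651]
contact_force: [1.5, 2.3, 2.4]
opening: 0.502
```

```bash
python3 st.py
```

```text
{'time': 11.9, 'qpos': [0.1412, 0.2007, 1.903, 0.0015, 1.0347, -2.2415], 'eef_pos': [0.5518, 0.1807, 0.1165], 'contact_force': [1.4717, 2.3075, 2.3553], 'wrist_torque': [0.3576, -0.0666, -0.1718], 'opening': 0.5018} yawy 136.47273907235987 tool-axes force [-2.35  0.52  2.69] x axis [ 0.003   0.0017 -1.    ]
```

The stop is reached: the moment went from about 0 to -0.17 N m between 63.6° and 67°. I'm easing back at once.

Request:
play_rows:
  claw: [136,136,136]
  travel:
    - [0,-0.0002,0]
    - [0,-0.0002,0.0001]
    - [0,-0.0002,0.0001]
  dr:
    - [0.04,0,0]
    - [0.04,0,0]
    - [0.04,0,0]

```text
time: 12.2
eef_pos: [0.5519, 0.1806, 0.1165]
tcp_rot: [-0.266, 0.654, 0.266, 0.656]
contact_force: [0.2, 1.8, 2.5]
opening: 0.509
```

```bash
python3 st.py
python3 - <<'E'
from h import *
for i in range(4): vision.read_camera("top"); print(np.round(ctrl.get_state()["wrist_torque"],3),np.round(ctrl.get_state()["contact_force"],2))
E
```

```text
{'time': 12.2, 'qpos': [0.1411, 0.201, 1.9027, 0.0014, 1.0351, -2.2024], 'eef_pos': [0.5519, 0.1806, 0.1165], 'contact_force': [0.1595, 1.7728, 2.5116], 'wrist_torque': [0.2437, 0.0178, -0.0053], 'opening': 0.5091} yawy 134.22912018057528 tool-axes force [-2.51  1.16  1.36] x axis [ 0.0026  0.0016 -1.    ]
[ 0.211 -0.023  0.019] [0.39 1.14 1.78]
[ 0.293 -0.039 -0.003] [0.13 2.32 3.  ]
[ 0.314  0.015 -0.041] [0.12 2.04 2.89]
[ 0.218 -0.017  0.037] [0.41 1.56 1.84]
```

Request:
play_rows:
  claw: [136,136,136,136]
  travel:
    - [-0.0005,0.0002,0.0002]
    - [-0.001,0.0002,0.0002]
    - [-0.002,0.0002,0.0002]
    - [-0.002,0.0002,0.0002]
  dr:
    - [0,0,0]
    - [0,0,0]
    - [0,0,0]
    - [0,0,0]

```text
time: 12.8
eef_pos: [0.5517, 0.1807, 0.1179]
tcp_rot: [-0.266, 0.654, 0.266, 0.656]
contact_force: [2.1, 0.6, -3.0]
opening: 0.504
```

```bash
python3 st.py
```

```text
{'time': 12.8, 'qpos': [0.1414, 0.1991, 1.902, 0.0013, 1.0382, -2.2015], 'eef_pos': [0.5517, 0.1807, 0.1179], 'contact_force': [2.1203, 0.6244, -2.9553], 'wrist_torque': [0.167, -0.3424, -0.0124], 'opening': 0.5043} yawy 134.20206872934978 tool-axes force [ 2.96 -1.03  1.95] x axis [ 0.0021  0.0014 -1.    ]
```

Request:
play_rows:
  claw: [136,136,136]
  travel:
    - [-0.0005,0,0]
    - [-0.001,0,0]
    - [-0.001,0,0]
  dr:
    - [0,0,0]
    - [0,0,0]
    - [0,0,0]

```text
time: 13.1
eef_pos: [0.5517, 0.1807, 0.1188]
tcp_rot: [-0.266, 0.654, 0.266, 0.656]
contact_force: [2.8, 2.6, -3.1]
opening: 0.504
```

```bash
python3 st.py
```

```text
{'time': 13.1, 'qpos': [0.1414, 0.198, 1.9015, 0.0013, 1.0399, -2.2015], 'eef_pos': [0.5517, 0.1807, 0.1188], 'contact_force': [2.8129, 2.6467, -3.1256], 'wrist_torque': [0.2075, -0.5059, 0.039], 'opening': 0.5043} yawy 134.20175259508125 tool-axes force [ 3.13 -0.06  3.85] x axis [ 0.002   0.0014 -1.    ]
```

Request:
play_rows:
  claw: [136,136,136,136]
  travel:
    - [0,0,0.0005]
    - [-0.001,0,0.0006]
    - [-0.002,0,0.0006]
    - [-0.002,0,0.0006]
  dr:
    - [0,0,0]
    - [0,0,0]
    - [0,0,0]
    - [0,0,0]

```text
time: 13.5
eef_pos: [0.5518, 0.1809, 0.121]
tcp_rot: [-0.266, 0.655, 0.266, 0.656]
contact_force: [0.8, -0.9, -0.4]
opening: 0.501
```

```bash
python3 look.py l1; python3 st.py
```

```text
scene [303.2029496  159.41579344]
crop0 263 119
top [202.03684537 178.23072395]
crop0 162 138
{'time': 13.6, 'qpos': [0.1419, 0.1961, 1.8992, 0.0008, 1.0448, -2.2009], 'eef_pos': [0.5519, 0.1809, 0.1209], 'contact_force': [-0.028, -0.1018, -0.571], 'wrist_torque': [-0.1218, -0.0136, 0.0414], 'opening': 0.5029} yawy 134.20874962420697 [-1.0e+00 -3.0e-04  1.6e-03]
{'time': 13.6, 'qpos': [0.1419, 0.1961, 1.8992, 0.0008, 1.0448, -2.2009], 'eef_pos': [0.5519, 0.1809, 0.1209], 'contact_force': [-0.028, -0.1018, -0.571], 'wrist_torque': [-0.1218, -0.0136, 0.0414], 'opening': 0.5029} yawy 134.20874962420697 tool-axes force [ 0.57 -0.05 -0.09] x axis [ 1.3e-03  9.0e-04 -1.0e+00]
```

View pics/l1.png

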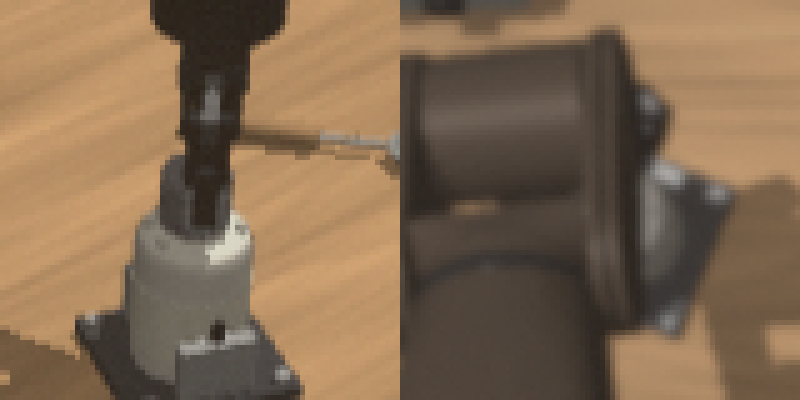

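Forces are now about zero apart from the cap's weight, and the cap rises with the tool. I'll continue straight up.

Request:
play_rows:
  claw: [136,136,136,136,136]
  travel:
    - [-0.002,0,0]
    - [-0.004,0,0]
    - [-0.006,0,0]
    - [-0.008,0,0]
    - [-0.008,0,0]
  dr:
    - [0,0,0]
    - [0,0,0]
    - [0,0,0]
    - [0,0,0]
    - [0,0,0]

```text
time: 14.1
eef_pos: [0.552, 0.1811, 0.1295]
tcp_rot: [-0.266, 0.654, 0.266, 0.656]
contact_force: [-0.6, 0.5, -0.6]
opening: 0.506
```

```bash
python3 st.py
```

```text
{'time': 14.1, 'qpos': [0.1421, 0.1854, 1.8943, 0.0011, 1.0599, -2.2009], 'eef_pos': [0.552, 0.1811, 0.1295], 'contact_force': [-0.616, 0.5337, -0.608], 'wrist_torque': [-0.0073, -0.0335, 0.008], 'opening': 0.5055} yawy 134.20860103528474 tool-axes force [ 0.61  0.81 -0.07] x axis [ 0.0018  0.0013 -1.    ]
```

Request:
play_rows:
  claw: [136,136,136,136,136,136]
  travel:
    - [-0.003,0,0]
    - [-0.006,0,0]
    - [-0.009,0,0]
    - [-0.012,0,0]
    - [-0.015,0,0]
    - [-0.015,0,0]
  dr:
    - [0,0,0]
    - [0,0,0]
    - [0,0,0]
    - [0,0,0]
    - [0,0,0]
    - [0,0,0]

```text
time: 14.7
eef_pos: [0.5524, 0.1812, 0.1452]
tcp_rot: [-0.266, 0.654, 0.266, 0.656]
contact_force: [0.2, -0.4, -0.8]
opening: 0.505
```

```bash
python3 st.py
```

```text
{'time': 14.7, 'qpos': [0.1421, 0.1664, 1.8845, 0.0011, 1.0875, -2.2009], 'eef_pos': [0.5524, 0.1812, 0.1452], 'contact_force': [0.1757, -0.37, -0.7817], 'wrist_torque': [0.0181, 0.0403, -0.0035], 'opening': 0.505} yawy 134.215652613338 tool-axes force [ 0.78 -0.39 -0.13] x axis [ 0.003   0.0014 -1.    ]
```

Request:
play_rows:
  claw: [136,136,136,136,136,136,136,136,136]
  travel:
    - [-0.004,0,0]
    - [-0.008,0,0]
    - [-0.012,0,0]
    - [-0.016,0,0]
    - [-0.02,0,0]
    - [-0.03,0,0]
    - [-0.045,0,0]
    - [-0.06,0,0]
    - [-0.06,0,0]
  dr:
    - [0,0,0]
    - [0,0,0]
    - [0,0,0]
    - [0,0,0]
    - [0,0,0]
    - [0,0,0]
    - [0,0,0]
    - [0,0,0]
    - [0,0,0]

```text
time: 15.6
eef_pos: [0.5542, 0.1814, 0.2094]
tcp_rot: [-0.267, 0.652, 0.266, 0.659]
contact_force: [0.2, 1.4, 0.3]
opening: 0.504
```

```bash
python3 look.py l2; python3 st.py
```

```text
scene [305.68451042 134.12925819]
crop0 265 94
top [196.89341551 172.58186933]
crop0 156 132
{'time': 15.7, 'qpos': [0.142, 0.1012, 1.8381, 0.0011, 1.1971, -2.2009], 'eef_pos': [0.5526, 0.1812, 0.2063], 'contact_force': [-1.4358, -0.4689, 0.1492], 'wrist_torque': [0.0173, 0.0254, -0.0669], 'opening': 0.5043} yawy 134.21220695008137 [-1.     -0.0022  0.0048]
{'time': 15.7, 'qpos': [0.142, 0.1012, 1.8381, 0.0011, 1.1971, -2.2009], 'eef_pos': [0.5526, 0.1812, 0.2063], 'contact_force': [-1.4358, -0.4689, 0.1492], 'wrist_torque': [0.0173, 0.0254, -0.0669], 'opening': 0.5043} yawy 134.21220695008137 tool-axes force [-0.16  0.66 -1.36] x axis [ 0.005   0.0017 -1.    ]
```

View pics/l2.png

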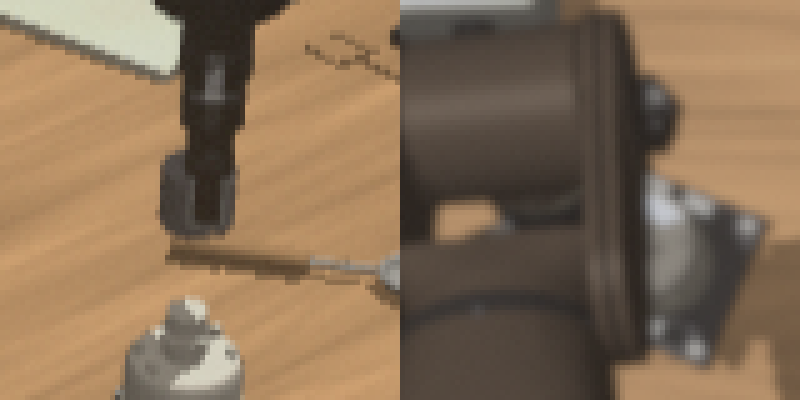

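The cap is off: it hangs level in the gripper at crop (200,195), and the bare neck shows at (188,310). Now I'll carry it over the tray.

Run:
```python
from h import *
for t in([.561,-.193,.206],): print([np.round(v,4) for v in tomove(t,80)[:2]])
```

```text
[array([-0.0003, -0.274 , -0.2549]), array([ 9.462e-01,  5.500e-03, -2.000e-04])]
```

Request:
play_rows:
  claw: [136,136,136,136,136,136,136,136,136,136,136,136,136,136,136,136,136,136,136,136]
  travel:
    - [0,-0.007,-0.0065]
    - [0,-0.02,-0.0185]
    - [0,-0.035,-0.0325]
    - [0,-0.052,-0.048]
    - [0,-0.07,-0.065]
    - [0,-0.09,-0.084]
    - [0,-0.11,-0.102]
    - [0,-0.13,-0.121]
    - [0,-0.15,-0.14]
    - [0,-0.17,-0.158]
    - [0,-0.19,-0.177]
    - [0,-0.208,-0.194]
    - [0,-0.226,-0.21]
    - [0,-0.24,-0.223]
    - [0,-0.253,-0.235]
    - [0,-0.263,-0.245]
    - [0,-0.27,-0.251]
    - [0,-0.274,-0.255]
    - [0,-0.274,-0.255]
    - [0,-0.274,-0.255]
  dr:
    - [0.02,0,0]
    - [0.06,0,0]
    - [0.12,0.001,0]
    - [0.18,0.001,0]
    - [0.24,0.001,0]
    - [0.31,0.002,0]
    - [0.38,0.002,0]
    - [0.45,0.003,0]
    - [0.52,0.003,0]
    - [0.59,0.003,0]
    - [0.66,0.004,0]
    - [0.72,0.004,0]
    - [0.78,0.004,0]
    - [0.83,0.005,0]
    - [0.88,0.005,0]
    - [0.91,0.005,0]
    - [0.935,0.0055,0]
    - [0.946,0.0055,0]
    - [0.946,0.0055,0]
    - [0.946,0.0055,0]

```text
time: 17.7
eef_pos: [0.5609, -0.1926, 0.2057]
tcp_rot: [0.062, 0.705, -0.061, 0.704]
contact_force: [-0.2, 0.4, -0.8]
opening: 0.502
```

```bash
python3 look.py tr1; python3 st.py
```

```text
scene [194.77111604 188.68604968]
crop0 154 148
top [328.39545091 173.04017971]
crop0 288 133
{'time': 17.8, 'qpos': [-0.5015, 0.1299, 1.8076, 0.0004, 1.2043, -1.899], 'eef_pos': [0.561, -0.1924, 0.2057], 'contact_force': [0.6776, 0.2659, -1.2679], 'wrist_torque': [0.0017, -0.0393, 0.0122], 'opening': 0.5} yawy 80.06419227449706 [-1.e+00  4.e-04 -1.e-04]
{'time': 17.8, 'qpos': [-0.5015, 0.1299, 1.8076, 0.0004, 1.2043, -1.899], 'eef_pos': [0.561, -0.1924, 0.2057], 'contact_force': [0.6776, 0.2659, -1.2679], 'wrist_torque': [0.0017, -0.0393, 0.0122], 'opening': 0.5} yawy 80.06419227449706 tool-axes force [1.27 0.38 0.62] x axis [-1.e-04  4.e-04 -1.e+00]
```

View pics/tr1.png

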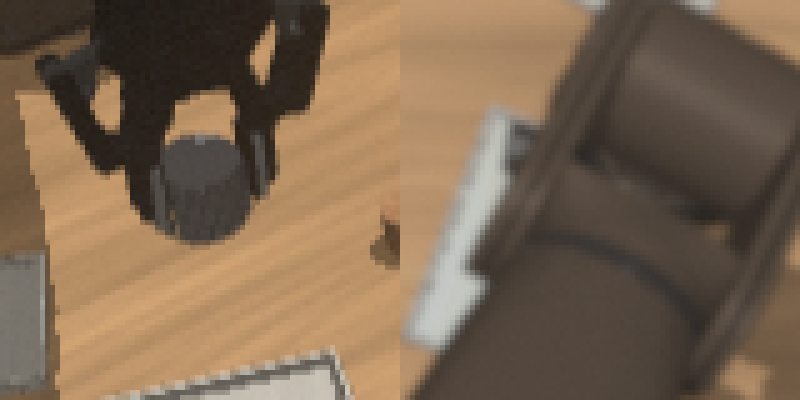

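Request:
play_rows:
  claw: [136,136,136,136,136,136,136,136,136,136,136,136]
  travel:
    - [0.01,0,0]
    - [0.03,0,0]
    - [0.055,0,0]
    - [0.08,0,0]
    - [0.105,0,0]
    - [0.13,0,0]
    - [0.15,0,0]
    - [0.165,0,0]
    - [0.175,0,0]
    - [0.181,0,0]
    - [0.181,0,0]
    - [0.181,0,0]
  dr:
    - [0,0,0]
    - [0,0,0]
    - [0,0,0]
    - [0,0,0]
    - [0,0,0]
    - [0,0,0]
    - [0,0,0]
    - [0,0,0]
    - [0,0,0]
    - [0,0,0]
    - [0,0,0]
    - [0,0,0]

```text
time: 19.0
eef_pos: [0.5616, -0.1926, 0.0256]
tcp_rot: [0.061, 0.704, -0.061, 0.705]
contact_force: [-0.8, 0.5, -1.3]
opening: 0.506
```

```bash
python3 look.py tr2; python3 st.py
```

```text
scene [201.86998268 241.13523504]
crop0 161 201
top [319.06146024 182.03089318]
crop0 279 142
{'time': 19.1, 'qpos': [-0.5013, 0.3596, 1.9, 0.0004, 0.88, -1.8991], 'eef_pos': [0.5618, -0.1927, 0.0259], 'contact_force': [-0.0699, 0.2037, -1.5038], 'wrist_torque': [0.0456, 0.0021, 0.0615], 'opening': 0.5063} yawy 80.06942075647137 [-1.e+00 -4.e-04  2.e-03]
{'time': 19.1, 'qpos': [-0.5013, 0.3596, 1.9, 0.0004, 0.88, -1.8991], 'eef_pos': [0.5618, -0.1927, 0.0259], 'contact_force': [-0.0699, 0.2037, -1.5038], 'wrist_torque': [0.0456, 0.0021, 0.0615], 'opening': 0.5063} yawy 80.06942075647137 tool-axes force [ 1.5   0.19 -0.11] x axis [ 1.9e-03 -7.0e-04 -1.0e+00]
```

View pics/tr2.png

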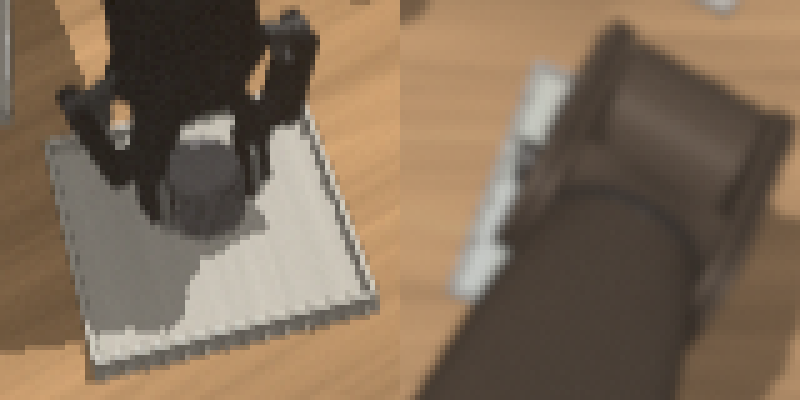

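Request:
play_rows:
  claw: [136,136,136,136,136]
  travel:
    - [0.003,0,0]
    - [0.006,0,0]
    - [0.009,0,0]
    - [0.009,0,0]
    - [0.009,0,0]
  dr:
    - [0,0,0]
    - [0,0,0]
    - [0,0,0]
    - [0,0,0]
    - [0,0,0]

```text
time: 19.6
eef_pos: [0.5616, -0.1927, 0.0166]
tcp_rot: [0.061, 0.704, -0.061, 0.705]
contact_force: [0.9, 1.0, -0.6]
opening: 0.502
```

Request:
play_rows:
  claw: [136,136,136,136]
  travel:
    - [0.0008,0,0]
    - [0.0015,0,0]
    - [0.0015,0,0]
    - [0.0015,0,0]
  dr:
    - [0,0,0]
    - [0,0,0]
    - [0,0,0]
    - [0,0,0]

```text
time: 20.0
eef_pos: [0.5616, -0.1927, 0.0151]
tcp_rot: [0.061, 0.704, -0.061, 0.705]
contact_force: [0.6, -0.3, -0.8]
opening: 0.501
```

Request:
play_rows:
  claw: [136,136,136,136]
  travel:
    - [0.0005,0,0]
    - [0.001,0,0]
    - [0.001,0,0]
    - [0.001,0,0]
  dr:
    - [0,0,0]
    - [0,0,0]
    - [0,0,0]
    - [0,0,0]

```text
time: 20.4
eef_pos: [0.5616, -0.1927, 0.0141]
tcp_rot: [0.061, 0.704, -0.061, 0.705]
contact_force: [-0.1, -0.7, -0.6]
opening: 0.499
```

Request:
play_rows:
  claw: [136,136,136,136]
  travel:
    - [0.0005,0,0]
    - [0.001,0,0]
    - [0.001,0,0]
    - [0.001,0,0]
  dr:
    - [0,0,0]
    - [0,0,0]
    - [0,0,0]
    - [0,0,0]

```text
time: 20.8
eef_pos: [0.5617, -0.1927, 0.0136]
tcp_rot: [0.061, 0.704, -0.061, 0.705]
contact_force: [-0.8, 0.1, 3.7]
opening: 0.505
```

The cap touched the tray floor at TCP z ≈ 0.0138. I'll open slowly and follow down about 2 mm, because the pads swing up as they open.

Request:
play_rows:
  claw: [130,126,122,118,114,110,106,102,98,94,90,86,82,78,74,74,74]
  travel:
    - [0,0,0]
    - [0.0001,0,0]
    - [0.0003,0,0]
    - [0.0005,0,0]
    - [0.0007,0,0]
    - [0.0009,0,0]
    - [0.0011,0,0]
    - [0.0013,0,0]
    - [0.0015,0,0]
    - [0.0017,0,0]
    - [0.0018,0,0]
    - [0.0018,0,0]
    - [0.0018,0,0]
    - [0.0018,0,0]
    - [0.0018,0,0]
    - [0.0018,0,0]
    - [0.0018,0,0]
  dr:
    - [0,0,0]
    - [0,0,0]
    - [0,0,0]
    - [0,0,0]
    - [0,0,0]
    - [0,0,0]
    - [0,0,0]
    - [0,0,0]
    - [0,0,0]
    - [0,0,0]
    - [0,0,0]
    - [0,0,0]
    - [0,0,0]
    - [0,0,0]
    - [0,0,0]
    - [0,0,0]
    - [0,0,0]

```text
time: 22.5
eef_pos: [0.5617, -0.1927, 0.0118]
tcp_rot: [0.061, 0.704, -0.061, 0.705]
contact_force: [0.5, -0.1, -0.2]
opening: 0.712
```

```bash
python3 look.py rel; python3 st.py
```

```text
scene [202.35183427 244.74482648]
crop0 162 204
top [318.47274412 182.59405776]
crop0 278 142
{'time': 22.6, 'qpos': [-0.5013, 0.3827, 1.9015, 0.0004, 0.856, -1.899], 'eef_pos': [0.5617, -0.1927, 0.0117], 'contact_force': [-0.9781, -0.0753, -0.8181], 'wrist_torque': [-0.0133, 0.0451, -0.003], 'opening': 0.7123} yawy 80.06716263795059 [-1.0e+00 -2.0e-04  1.4e-03]
{'time': 22.6, 'qpos': [-0.5013, 0.3827, 1.9015, 0.0004, 0.856, -1.899], 'eef_pos': [0.5617, -0.1927, 0.0117], 'contact_force': [-0.9781, -0.0753, -0.8181], 'wrist_torque': [-0.0133, 0.0451, -0.003], 'opening': 0.7123} yawy 80.06716263795059 tool-axes force [ 0.82 -0.24 -0.95] x axis [ 1.4e-03 -4.0e-04 -1.0e+00]
```

View pics/rel.png

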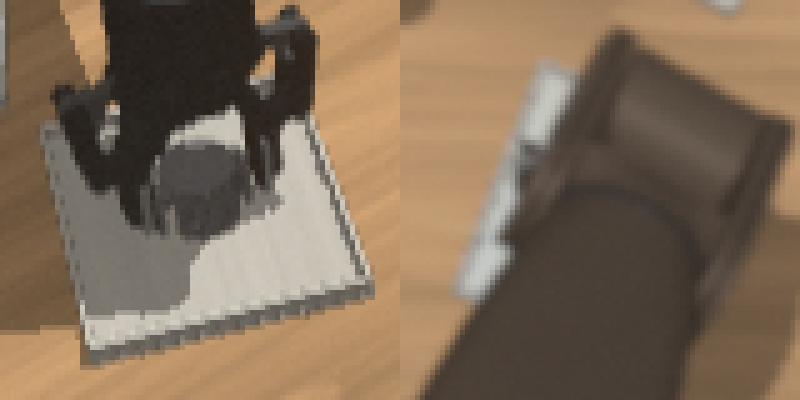

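The cap stands flat in the tray with its tabs sprung out, and there is daylight to both fingers. Retreating straight up.

Request:
play_rows:
  claw: [74,74,74,74,74,74,60,40,20,0,0,0]
  travel:
    - [-0.003,0,0]
    - [-0.008,0,0]
    - [-0.016,0,0]
    - [-0.028,0,0]
    - [-0.045,0,0]
    - [-0.065,0,0]
    - [-0.09,0,0]
    - [-0.12,0,0]
    - [-0.15,0,0]
    - [-0.18,0,0]
    - [-0.2,0,0]
    - [-0.2,0,0]
  dr:
    - [0,0,0]
    - [0,0,0]
    - [0,0,0]
    - [0,0,0]
    - [0,0,0]
    - [0,0,0]
    - [0,0,0]
    - [0,0,0]
    - [0,0,0]
    - [0,0,0]
    - [0,0,0]
    - [0,0,0]

```text
time: 23.8
eef_pos: [0.5635, -0.1937, 0.2174]
tcp_rot: [0.06, 0.701, -0.063, 0.708]
contact_force: [0.0, -0.4, 0.3]
opening: 1.004
```

```bash
python3 st.py
python3 - <<'E'
from h import *
c=vision.read_camera("scene"); pickle.dump(c,open("scene_end.pkl","wb"))
cv2.imwrite("pics/end.png",cv2.resize(c["img"][:,:,::-1],(800,600),interpolation=cv2.INTER_CUBIC))
P=cloud(c); m=(P[...,2]>0.03)&(np.hypot(P[...,0]-.556,P[...,1]+.19)<.045)&(P[...,2]<.06)
print(P[m].min(0),P[m].max(0),np.percentile(P[m][:,2],[50,80,95]))
E
```

```text
{'time': 23.8, 'qpos': [-0.5013, 0.1197, 1.797, 0.0003, 1.2139, -1.899], 'eef_pos': [0.5635, -0.1937, 0.2174], 'contact_force': [0.0447, -0.385, 0.2913], 'wrist_torque': [-0.0204, -0.0469, 0.0335], 'opening': 1.0035} yawy 80.07333974879535 tool-axes force [-0.29 -0.37  0.11] x axis [ 0.0098 -0.005  -0.9999]
[ 0.53639488 -0.21875028  0.03013705] [ 0.58014997 -0.16403197  0.04253979] [0.03733022 0.03866991 0.03990671]
```

View pics/end.png

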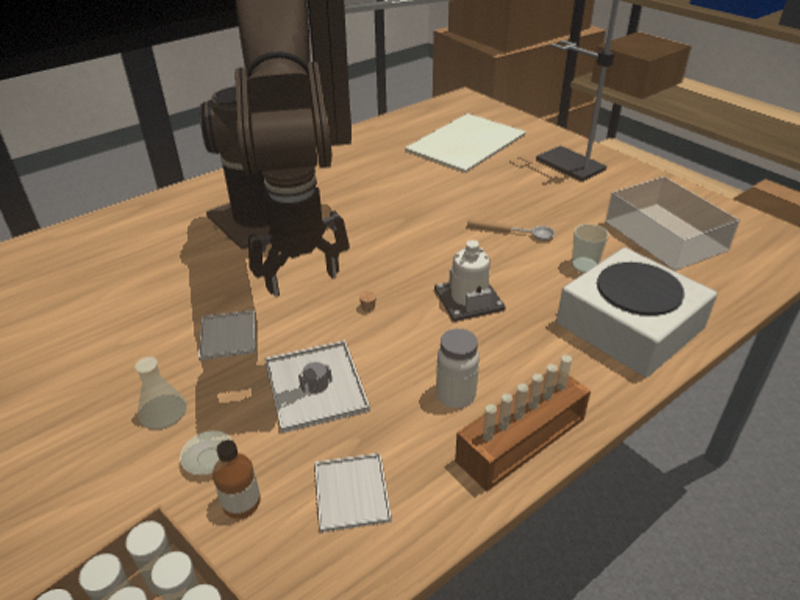

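The cap stands upright mid-tray at (315,377), with its top at z ≈ 0.04 m as expected. The neck is bare at (472,245) and the other objects look unmoved. I'll let the arm settle, then hand in.

Request:
play_rows:
  claw: [0,0,0]
  travel:
    - [0,0,0]
    - [0,0,0]
    - [0,0,0]
  dr:
    - [0,0,0]
    - [0,0,0]
    - [0,0,0]

```text
time: 24.15
eef_pos: [0.5617, -0.1928, 0.213]
tcp_rot: [0.061, 0.703, -0.062, 0.706]
contact_force: [0.2, -0.9, 0.4]
opening: 0.999
```

```bash
python3 -c "
from plant import ctrl
print(ctrl.sign_off(), ctrl.get_state()['time'])"
```

```text
the job is handed in; nothing more can be done
the job is handed in; nothing more can be done
```

The cap is off the jar and standing upright near the middle of the largest tray. I handed the job in at about 24 s of the 72 s allowed. I squeezed both tabs, turned the cap anticlockwise to its stop, eased back about 2°, lifted it straight off, and opened the fingers slowly on the tray floor.

**Last checks:** the final picture shows the cap's top at z ≈ 0.04 m, as expected for a cap standing flat. The neck is bare, the other objects look where they were, and the gripper is clear with no contact force.

**What went less cleanly:**
- **Stop torque:** one reading at the stop was 0.17 N m, slightly over the 0.15 limit, with sensor noise of about 0.03. I eased back at once. The tool had turned between 64° and 67°.
- **Cap position:** the two cameras disagreed by about 8 mm. I used the scene camera, and the grip was still about 5 mm off along the pads. That caused a side force of about 3.5 N until I turned about the cap's real axis.
- **Start of the lift:** it took about 3 N down and 4 N sideways, then fell to roughly the cap's weight.

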